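# Slide a fresh dental model through the splash guard to the drying mat

### The job

The plaster dental model has just been poured and must not be picked up or squeezed: with the fingertips, gently push it along the counter through the narrow gap between the two steel posts of the splash guard, and on until it stands in the middle of the round drying mat, wholly on it. Then press the button on the grey control box fully down and let it go. Leave all the other things where they are.

Things in the scene. Friction and masses are not known exactly. Their poses are not given: they have to be found in the camera images.
- model: Dental model: a loose white plaster block with a low horseshoe of teeth, about 0.26 kg. Block 60 mm along x, 84 mm along y, 22 mm high, upright faces; the teeth reach 35 mm high, inside its outline. Origin: centre of its underside, z up. Starts on the robot's left of the guard, turned up to 0.45 rad from the guard's frame. More than 20 N from the fingers spoils it.
- guard: Fixed low metal fence along its own x. Origin: middle of its gap, on the counter; y is the way through, the model starts at +y, the mat is at -y. Round steel posts, 24 mm in diameter, 45 mm high, at x = +46 and -46 mm leave a gap 68 mm wide (model: 60). Panels 10 mm thick, 38 mm high run on to x = +203 and -203 mm. Turned up to 0.15 rad from the world frame.
- mat: The round drying mat, grey with a dark ring, 170 mm in diameter, 1 mm thick and fixed flat on the counter without any step to climb, on the robot's right of the guard. Origin: its centre, 155 to 195 mm beyond the gap along the guard's -y and up to 50 mm to either side of the gap's middle line.
- control: The dryer's control box: a grey fixed box 70 x 60 mm (x, y) and 30 mm high on the robot's right of the mat, with one round push button on top, in its middle. Origin: centre of its underside. It may change places with the tin.
- dry_button_top (a point): Middle of the top of the round button on the control box, 28 mm in diameter; it is pressed straight down.
- dry_button (a joint): Travel of the button: 0 up, 0.006 m fully down; a spring raises it; fully down takes about 5 N.
- tin: A bystander: a closed steel tin with aluminium lid, 60 mm in diameter, 55 mm high, beside the control box. Origin: centre of its underside.
- casting_ring: A bystander: an open steel casting ring, 54 mm in diameter, 45 mm high, near the guard on the model's side, away from the robot. Origin: centre of its underside.
- wax_pot: A bystander: a white ceramic pot, 52 mm in diameter, 36 mm high, near the guard on the model's side, close to the robot. Origin: centre of its underside.
- mixing_bowl: A bystander: a dark rubber mixing bowl, 110 mm in diameter, 65 mm high, behind the model's side. Origin: centre of its underside.
- spatula: A bystander: a spatula 190 mm long lying on the counter at the left. Origin: on its underside.
- jar: A bystander: a white jar, 68 mm in diameter, 90 mm high, behind the mat. Origin: centre of its underside.
- beaker: A bystander: a white plastic beaker, 64 mm in diameter, 85 mm high, at the back on the right. Origin: centre of its underside.
There are look-alikes about, which are no part of the job. Of the things like the model, leave any that is purple; of the rest the larger one is meant.

How it is judged:
By the outcome, as a careful person would: the job done as asked, in the order asked, and still so for the second after the job is handed in, with the robot touching nothing.
It also fails if it takes over 70 s, if anything falls off the work surface, if the arm or the gripper's body presses on something with over 40 N, if the wrist force passes 120 N, or if a joint passes its speed limit or range.

### The arm

A 6-joint arm with a two-finger parallel gripper is mounted at the origin on the work surface. World frame = base frame: x ahead of the robot, y to its left, z up, the work surface at z = 0. Lengths are in m, angles in rad, forces in N, time in s.
With the tool pointing down it reaches from about 0.375 to 0.9 m from the base axis. Payload 3.1 kg.
Tool frame: the origin (TCP) lies at the very end of the fingers, on their centre line; the grasp point (between the pads) lies 19 mm behind it; x points along the fingers, z is the direction in which the jaws open and shut, and the axes are right-handed (so a half turn about x gives the same grasp; the last joint's range is limited). The gripper opens to 85 mm and grips with 20 to 120 N. Pads are 22 mm wide; open, the fingers measure 114 mm over their backs; the gripper's body (76 mm by 85 mm) begins 54 mm behind the grasp point. The pads swing forward as they close: fully open they stand 13 mm farther back than shut.
Start: joints at [-1.417, 0.527, 1.433, -0, 1.181, -0.178], TCP at [0.204, -0.591, 0.231] pointing down, gripper open.
Joint ranges: [-3.08, 3.08], [-0.75, 2.2], [0.22, 2.44], [-1.43, 4.57], [0, 2.65], [-2.85, 2.85]. Speed limits (rad/s): [2.79, 2.79, 3.14, 3.14, 3.14, 3.14].

### API

Orientations are given as a unit quaternion [x, y, z, w].
In Python, from station import manip, viewer, job gives the robot as it stands.
- The arm moves only by the tool move_arm, never from a script. Its argument "deltas" is one flat list of numbers, 7 for each row, row after row: the finger opening in mm, from 0 to 85.4, then the shift along the tool's x, y, z in mm, then the turn, a rotation vector about the tool's x, y, z in degrees. In form: [jaw, tx, ty, tz, rx, ry, rz, jaw, tx, ty, tz, rx, ry, rz, ...]. A call has 1 to 10 rows; each row shifts and turns the commanded pose from where the row before left it, along the tool's axes as they then stand; what a row does not reach is not made up. A row lasts 1/10 s, in which the tool goes at most 50 mm and 8.59 degrees, less where a joint would pass 70% of its speed; a pose out of reach is approached as far as the arm can. A call is refused whole if a number of a shift passes 50 or a number of a turn 8.59, either way. A call with a gripper value outside its range is refused whole. The fingers move at their own pace and stop on an object; "force" is the grip in N (left out, the last holds). Time passes only in rows, so rows that do not move let the fingers close. It gives the time, the measured TCP pose, the force and the opening at its end, in the units of the state.
- manip.sense(): the state, without advancing time (a new reading comes with each control period).
- viewer.snapshot(name): name is "side" or "top"; returns a dict with "image" (384x512x3 uint8, red, green, blue), "depth" (384x512 float32, m along the optical axis (not along the pixel's ray), 0 where there is no reading), "fovy" (degrees; the focal length in pixels is half the picture's height over the tangent of half this angle, whatever the lens; pixels are square), "cx", "cy" (the principal point, pixels), "k1" (the pictures are not rectified: a ray, as slopes to the right and down, at radius r is drawn at 1 + k1 r^2 times it, then the intrinsics apply), "R" (3x3) and "t" (3): a world point X has camera coordinates R X + t. Camera axes: x right, y down, z forward; pixel columns grow to the right and rows downward; lengths in m; the calibration is good to about 2 mm. A picture is of the moment at which its call begins.
- job.sign_off(): hands the job in, once; it reports no verdict.
The state is a dict: "t": time; "q": joint angles; "qd": joint speeds; "tau": joint torques, N m; "tcp_pos": TCP position; "tool_rot": TCP orientation; "force": force on the tool from outside, world axes, zero at the start; "ft_torque": the same for the moment, N m; "finger_gap": opening from 0.0 (shut) to 1.0 (fully open).
Only numpy, scipy, OpenCV 4.12 (cv2) and the standard library are available. Lean on these libraries where they do the work, as an engineer would, in place of code of your own. Each camera call takes 0.05 s, during which the arm holds its last target.

## Working session

There is one attempt and no reset: what is moved stays moved. The work goes in short steps, Python scripts to look and compute and a tool call to move; the robot and the scene stay as the last step left them, time stands still between calls to the robot, and variables do not carry over. Pictures are saved under pics/ and viewed, and the job is handed in when it is done.

Besides the shell and the picture viewer there is one more tool, called after "Call:" by a JSON object that holds its "method" and its "body". move_arm: Moves the arm, as the interface text tells. Its arguments: {"type":"object","properties":{"deltas":{"type":"array"},"force":{"type":"number"}},"required":["deltas"]}

```bash
ls; mkdir -p pics
python3 - <<'E'
from station import manip, viewer, job
import cv2,pickle
s=manip.sense();print({k:s[k] for k in ['t','q','tcp_pos','tool_rot','force','finger_gap']})
for n in ['top','side']:
    d=viewer.snapshot(n);pickle.dump(d,open(f'{n}0.pkl','wb'))
    print(n,d['fovy'],d['cx'],d['cy'],d['k1'],d['R'],d['t'])
    cv2.imwrite(f'pics/{n}0.png',cv2.resize(d['image'][:,:,::-1],(800,600),interpolation=cv2.INTER_CUBIC))
E
```

```text
pics
{'t': 0.0, 'q': array([-1.41653867e+00,  5.28473952e-01,  1.43387614e+00,  1.86510737e-05,
        1.18142799e+00, -1.78527359e-01]), 'tcp_pos': array([ 0.20407864, -0.58999192,  0.23033717]), 'tool_rot': array([ 0.41084046,  0.57644074, -0.40972605,  0.5753701 ]), 'force': array([0.33938429, 0.00771648, 0.40828418]), 'finger_gap': 0.9997438674616008}
top 43.79228062174525 260.04447906576405 193.40031746053566 -0.1598282705172559 [[-0.01600732 -0.99986709  0.00309239]
 [-0.99492915  0.01562097 -0.09935782]
 [ 0.09929631 -0.00466716 -0.99504696]] [0.03241954 0.55365408 1.52948812]
side 53.22016068239042 257.3494068561102 189.52986604598667 -0.06820745460746609 [[-0.99092246 -0.13431437  0.00568574]
 [-0.08229576  0.57261906 -0.81568058]
 [ 0.10630187 -0.80874412 -0.5784746 ]] [0.54727956 0.10401515 1.00112058]
```

View pics/top0.png

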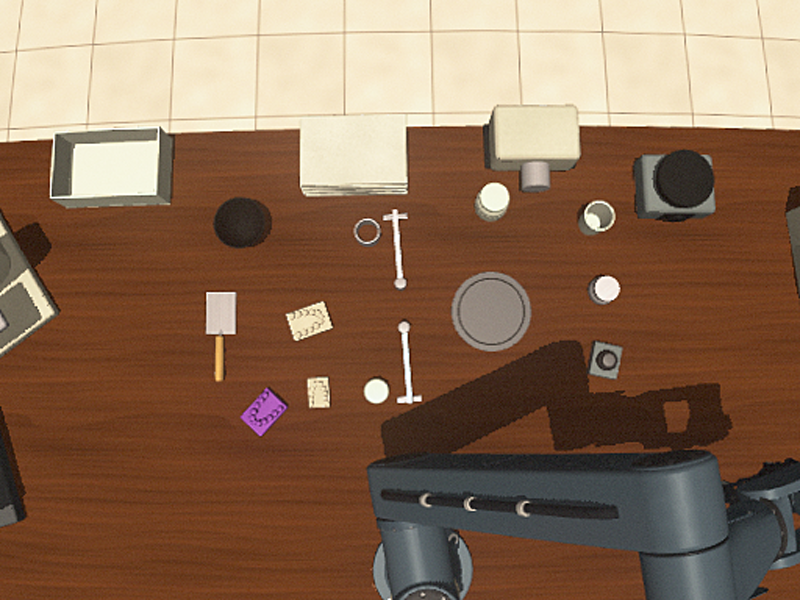

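View pics/side0.png

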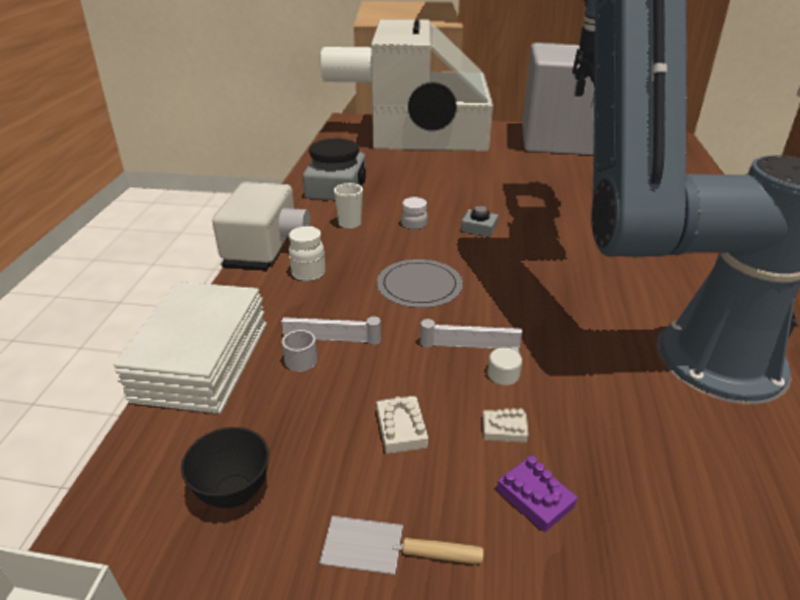

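```bash
cat > h.py <<'E'
import numpy as np,cv2,pickle
from scipy.spatial.transform import Rotation as Rn
def K(d):
    f=192/np.tan(np.radians(d['fovy']/2)); return np.array([[f,0,d['cx']],[0,f,d['cy']],[0,0,1]])
def dist(d): return np.array([d['k1'],0,0,0,0.])
def proj(d,X):
    X=np.asarray(X,float).reshape(-1,3)
    return cv2.projectPoints(X,cv2.Rodrigues(d['R'])[0],np.asarray(d['t'],float),K(d),dist(d))[0].reshape(-1,2)
def unproj(d,uv,z):
    uv=np.asarray(uv,float).reshape(-1,1,2)
    n=cv2.undistortPoints(uv,K(d),dist(d),None,None).reshape(-1,2)
    r=np.c_[n,np.ones(len(n))]@d['R']; c=-d['R'].T@d['t']
    return c+r*((z-c[2])/r[:,2])[:,None]
def ortho(d,x0,x1,y0,y1,z,mm=1.0):
    # image up=+x, left=+y
    H=int((x1-x0)*1000/mm);W=int((y1-y0)*1000/mm)
    i,j=np.mgrid[:H,:W]; X=x1-(i+.5)*mm/1000; Y=y1-(j+.5)*mm/1000
    p=proj(d,np.stack([X,Y,0*X+z],-1)).reshape(H,W,2).astype(np.float32)
    return cv2.remap(d['image'],p[...,0],p[...,1],cv2.INTER_CUBIC)[:,:,::-1]
def cloud(d):
    v,u=np.mgrid[:384,:512]; n=cv2.undistortPoints(np.stack([u,v],-1).reshape(-1,1,2).astype(float),K(d),dist(d)).reshape(-1,2)
    z=d['depth'].reshape(-1,1); P=(np.c_[n,np.ones(len(n))]*z-d['t'])@d['R']; P[z[:,0]==0]=np.nan
    return P.reshape(384,512,3)
E
python3 - <<'E'
from h import *
t=pickle.load(open('top0.pkl','rb'));s=pickle.load(open('side0.pkl','rb'))
for nm,d in [('t',t),('s',s)]:
    for z in [0.0,.022]:
        o=ortho(d,.3,.7,-.45,.35,z)
        for k in range(0,800,100): cv2.line(o,(k+50,0),(k+50,6),(0,255,255),1)
        for k in range(0,400,100): cv2.line(o,(0,k),(6,k),(0,255,255),1)
        cv2.imwrite(f'pics/o_{nm}_{int(z*1000)}.png',o)
P=cloud(t)
for (u,v) in [(309,321),(490,312),(605,360),(604,290),(320,392)]:
    print(u,v,P[int(v*.64),int(u*.64)])
E
```

```text
Traceback (most recent call last):
cv2.error: OpenCV(4.12.0) :-1: error: (-5:Bad argument) in function 'line'
> Overload resolution failed:
>  - Layout of the output array img is incompatible with cv::Mat
>  - Expected Ptr<cv::UMat> for argument 'img'
```

```bash
sed -i 's/cv2.INTER_CUBIC)\[:,:,::-1\]/cv2.INTER_CUBIC)[:,:,::-1].copy()/' h.py
python3 - <<'E'
from h import *
t=pickle.load(open('top0.pkl','rb'));s=pickle.load(open('side0.pkl','rb'))
for nm,d in [('t',t),('s',s)]:
    for z in [0.0,.022]:
        o=ortho(d,.3,.7,-.45,.35,z)
        for k in range(0,800,100): cv2.line(o,(k+50,0),(k+50,6),(0,255,255),1)
        for k in range(0,400,100): cv2.line(o,(0,k),(6,k),(0,255,255),1)
        cv2.imwrite(f'pics/o_{nm}_{int(z*1000)}.png',o)
P=cloud(t)
for (u,v) in [(309,321),(490,312),(605,360),(604,290),(320,392)]:
    print(u,v,P[int(v*.64),int(u*.64)])
E
```

```text
309 321 [0.51979576 0.23048727 0.02152476]
490 312 [ 0.53506646 -0.1515978   0.00383216]
605 360 [ 0.4265359  -0.38332561  0.05408603]
604 290 [ 0.5721526  -0.38513675  0.05668401]
320 392 [0.37283607 0.20887066 0.01842416]
```

View pics/o_t_22.png

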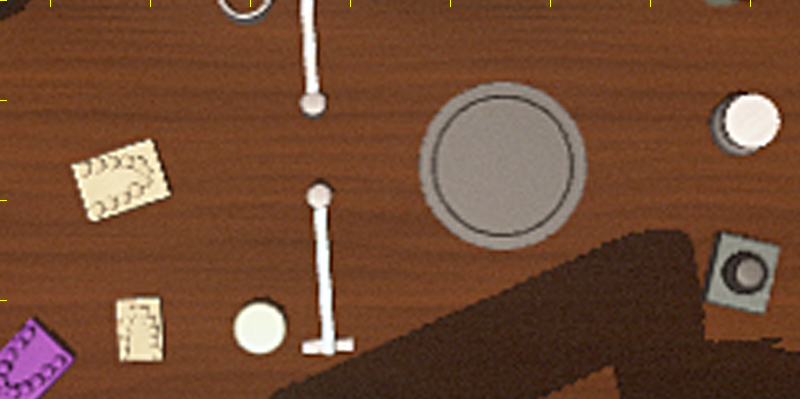

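View pics/o_s_22.png

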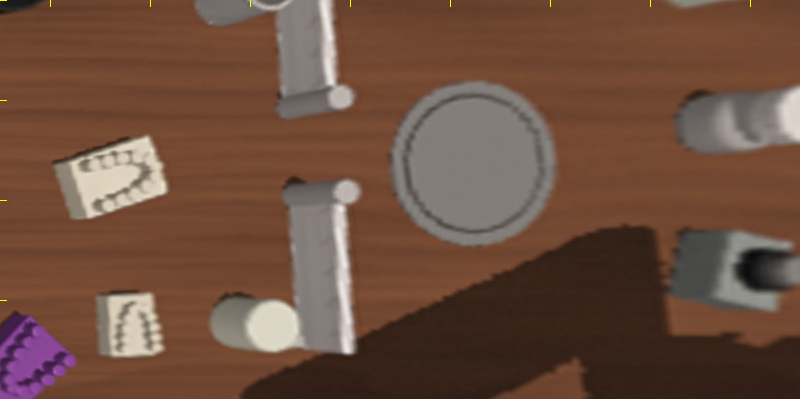

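The model is the larger cream block (~(309,321) in the top picture). The smaller cream one at (318,392) and the purple one at (264,411) are the look-alikes. The guard gap is at ~(402,305), the mat at (491,312), the button at (606,358) and the tin at (604,290). Next I fit the exact poses.

```bash
cat > meas.py <<'E'
from h import *
def crop(d,xc,yc,half,z,mm=0.25): return ortho(d,xc-half,xc+half,yc-half,yc+half,z,mm)
def w(xc,yc,half,uv,mm=0.25):
    return np.array([xc+half-(uv[1]+.5)*mm/1000, yc+half-(uv[0]+.5)*mm/1000])
def model(d,xc,yc,half=.07,z=.022):
    o=crop(d,xc,yc,half,z); hsv=cv2.cvtColor(o,cv2.COLOR_BGR2HSV)
    g=o[:,:,0].astype(int)
    return o
E
python3 - <<'E'
from meas import *
t=pickle.load(open('top0.pkl','rb'));s=pickle.load(open('side0.pkl','rb'))
A=[]
for d in (t,s):
    row=[crop(d,.52,.228,.06,.022,.4),crop(d,.551,.0335,.06,.045,.4),]
    A.append(np.hstack(row))
cv2.imwrite('pics/c1.png',np.vstack(A))
A=[]
for d in (t,s):
    A.append(np.hstack([crop(d,.536,-.152,.1,.001,.7)[:, :],cv2.resize(crop(d,.43,-.385,.06,.036,.4),(285,285))]))
cv2.imwrite('pics/c2.png',np.vstack(A))
E
```

```text
Traceback (most recent call last):
ValueError: all the input array dimensions except for the concatenation axis must match exactly, but along dimension 0, the array at index 0 has size 300 and the array at index 1 has size 299
```

```bash
sed -i 's/H=int((x1-x0)\*1000\/mm);W=int((y1-y0)\*1000\/mm)/H=round((x1-x0)*1000\/mm);W=round((y1-y0)*1000\/mm)/' h.py
python3 - <<'E'
from meas import *
t=pickle.load(open('top0.pkl','rb'));s=pickle.load(open('side0.pkl','rb'))
A=[]
for d in (t,s):
    row=[crop(d,.52,.228,.06,.022,.4),crop(d,.551,.0335,.06,.045,.4),]
    A.append(np.hstack(row))
cv2.imwrite('pics/c1.png',np.vstack(A))
A=[]
for d in (t,s):
    A.append(np.hstack([crop(d,.536,-.152,.1,.001,.8),cv2.resize(crop(d,.43,-.385,.06,.036,.4),(250,250))]))
cv2.imwrite('pics/c2.png',np.vstack(A))
E
```

```text
(no output)
```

View pics/c1.png

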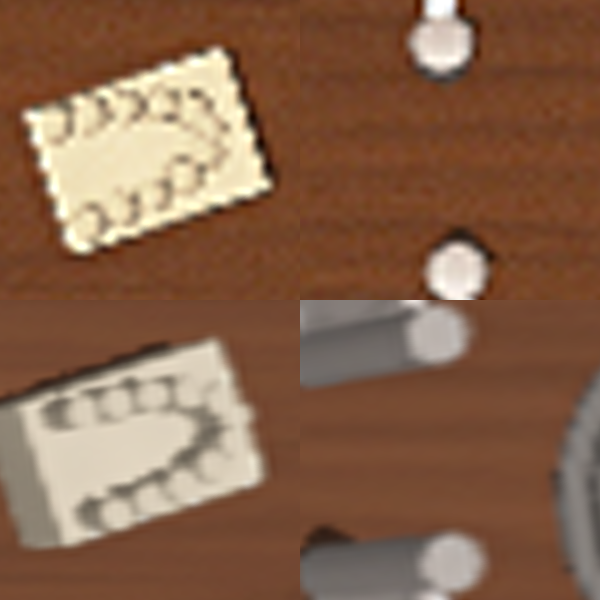

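View pics/c2.png

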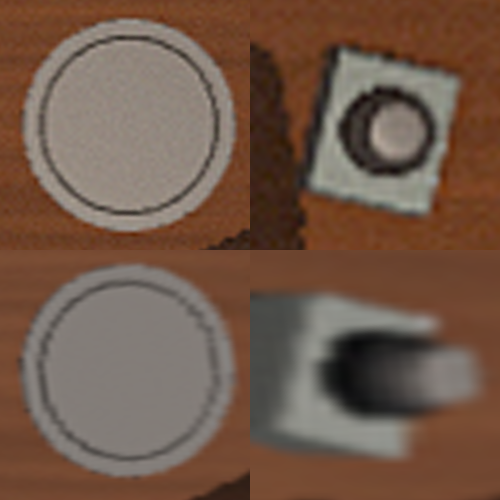

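Run:
```python
from h import *
from station import manip
s=manip.sense(); R=Rn.from_quat(s['tool_rot']).as_matrix(); print(R.round(4))
z=R[:,2]; print('yaw of tool z deg',np.degrees(np.arctan2(z[1],z[0])))
```

```text
[[-3.000e-04  9.451e-01  3.267e-01]
 [ 1.900e-03  3.267e-01 -9.451e-01]
 [-1.000e+00  4.000e-04 -1.900e-03]]
yaw of tool z deg -70.93204271980458
```

```bash
cat > plan.py <<'E'
from h import *
def plan(rows,jaw,pose=None,dec=1):
    """rows: list of (x,y,z,yawdeg) commanded targets per row; prints rounded deltas in chunks of 10"""
    from station import manip
    if pose is None:
        s=manip.sense(); p=np.array(s['tcp_pos']); R=Rn.from_quat(s['tool_rot']).as_matrix()
        yaw=np.degrees(np.arctan2(R[1,2],R[0,2]))
    else: p=np.array(pose[:3]);yaw=pose[3]
    out=[]
    for r in rows:
        c,si=np.cos(np.radians(yaw)),np.sin(np.radians(yaw))
        T=np.array([[0,-si,c],[0,c,si],[-1,0,0]])
        sh=np.round(T.T@(np.array(r[:3])-p)*1000,dec); tr=round(-(r[3]-yaw),1)
        p=p+T@sh/1000; yaw=yaw-tr
        assert abs(sh).max()<=50 and abs(tr)<=8.59,(sh,tr)
        out.append([jaw,*[float(v)+0 for v in sh],tr,0,0])
    for i in range(0,len(out),10):
        print('['+',\n '.join(','.join(f'{v:g}' for v in o) for o in out[i:i+10])+']')
    print('end',p.round(4),round(yaw,2)); return [*p,yaw]
def lin(a,b,n): return [tuple(np.array(a)+(np.array(b)-np.array(a))*k/n) for k in range(1,n+1)]
E
python3 - <<'E'
from plan import *
a=(.2041,-.59,.2303,-70.9);b=(.5,-.25,.23,-20);c=(.4993,.2941,.2,19)
plan(lin(a,b,11)+lin(b,c,12),20)
E
```

```text
[20,0.2,35.5,-20.5,-4.7,0,0,
 20,0,37.1,-17.4,-4.6,0,0,
 20,0,38.4,-14.4,-4.6,0,0,
 20,0,39.4,-11.3,-4.6,0,0,
 20,0.1,40.1,-8.1,-4.7,0,0,
 20,0,40.7,-4.8,-4.6,0,0,
 20,0,41,-1.5,-4.6,0,0,
 20,0,40.9,1.8,-4.7,0,0,
 20,0.1,40.7,5.1,-4.6,0,0,
 20,0,40.1,8.4,-4.6,0,0]
[20,0,39.3,11.6,-4.6,0,0,
 20,2.5,42.6,-15.6,-3.3,0,0,
 20,2.5,43.4,-13.1,-3.2,0,0,
 20,2.5,44,-10.7,-3.3,0,0,
 20,2.5,44.7,-8.1,-3.2,0,0,
 20,2.5,45,-5.6,-3.3,0,0,
 20,2.5,45.2,-3,-3.2,0,0,
 20,2.5,45.3,-0.5,-3.3,0,0,
 20,2.5,45.3,2.1,-3.2,0,0,
 20,2.5,45.1,4.7,-3.3,0,0]
[20,2.5,44.8,7.2,-3.2,0,0,
 20,2.5,44.3,9.7,-3.3,0,0,
 20,2.5,43.6,12.3,-3.2,0,0]
end [0.4993 0.2941 0.2   ] 18.97
```

Call:
{"method": "move_arm", "body": {"deltas": [20,0,35,-20,-4.7,0,0,20,0,37,-17,-4.6,0,0,20,0,38,-14,-4.6,0,0,20,0,39,-11,-4.6,0,0,20,0,40,-8,-4.7,0,0,20,0,41,-5,-4.6,0,0,20,0,41,-1.5,-4.6,0,0,20,0,41,2,-4.7,0,0,20,0,41,5,-4.6,0,0,20,0,40,8,-4.6,0,0], "force": 20}}

```text
t: 1.1
tcp_pos: [0.4734, -0.2814, 0.231]
tool_rot: [0.15, 0.691, -0.15, 0.691]
force: [0.6, -0.0, -0.6]
finger_gap: 0.236
```

Call:
{"method": "move_arm", "body": {"deltas": [20,0,39,12,-4.6,0,0,20,2.5,43,-15.5,-3.3,0,0,20,2.5,43,-13,-3.2,0,0,20,2.5,44,-11,-3.3,0,0,20,2.5,45,-8,-3.2,0,0,20,2.5,45,-5.5,-3.3,0,0,20,2.5,45,-3,-3.2,0,0,20,2.5,45,-0.5,-3.3,0,0,20,2.5,45,2,-3.2,0,0,20,2.5,45,5,-3.3,0,0]}}

```text
t: 2.1
tcp_pos: [0.499, 0.1567, 0.2085]
tool_rot: [-0.058, 0.705, 0.058, 0.705]
force: [1.9, -0.6, -0.8]
finger_gap: 0.235
```

Call:
{"method": "move_arm", "body": {"deltas": [20,2.5,45,7,-3.2,0,0,20,2.5,44,10,-3.3,0,0,20,2.5,44,12,-3.2,0,0,20,0,0,0,0,0,0]}}

```text
t: 2.5
tcp_pos: [0.4983, 0.2962, 0.2007]
tool_rot: [-0.118, 0.697, 0.12, 0.697]
force: [-0.1, -0.5, -0.8]
finger_gap: 0.233
```

Run:
```python
from plan import *
from station import manip,viewer
s=manip.sense();print(s['t'],s['q'].round(3),s['tcp_pos'],s['force'],s['finger_gap'])
print(Rn.from_quat(s['tool_rot']).as_matrix().round(4))
plan(lin((*s['tcp_pos'],19),(.4993,.2941,.008,19),8),20)
for n in ('top','side'):
    d=viewer.snapshot(n);pickle.dump(d,open(f'{n}1.pkl','wb'))
    cv2.imwrite(f'pics/{n}1.png',d['image'][:,:,::-1])
```

```text
2.5 [0.343 0.503 1.581 0.002 1.056 0.004] [0.49833425 0.29624476 0.20069321] [-0.11244278 -0.45005259 -0.75156784] 0.23307140415964891
[[ 3.000e-04 -3.313e-01  9.435e-01]
 [ 2.100e-03  9.435e-01  3.313e-01]
 [-1.000e+00  1.900e-03  9.000e-04]]
[20,24.1,-0.3,0,0.3,0,0,
 20,24.1,-0.3,0.1,0,0,0,
 20,24.1,-0.3,0,0,0,0,
 20,24,-0.3,0,0,0,0,
 20,24.1,-0.3,0,0,0,0,
 20,24.1,-0.3,0.1,0,0,0,
 20,24.1,-0.2,0,0,0,0,
 20,24.1,-0.3,0,0,0,0]
end [0.4993 0.2941 0.008 ] 19.05
```

View pics/side1.png

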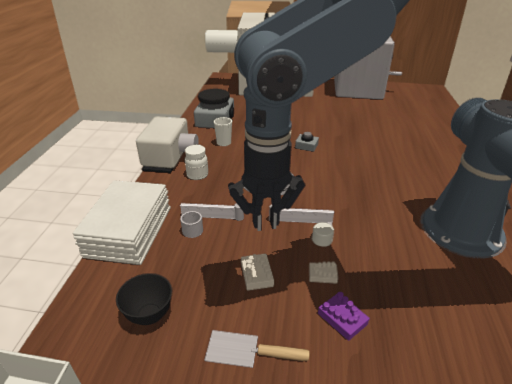

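View pics/top1.png

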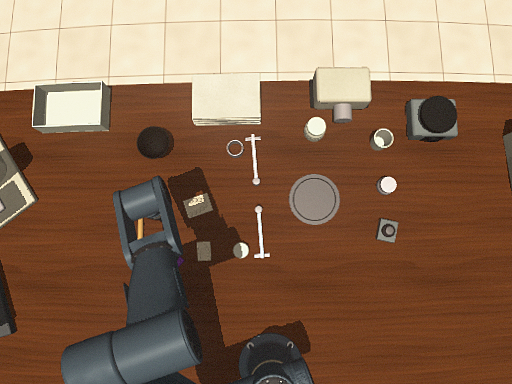

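The fingers hang in front of the model, at (265,215) in the side picture, and the counter behind the block is free. Descending behind it.

Call:
{"method": "move_arm", "body": {"deltas": [20,24,-0.3,0,0.3,0,0,20,24,-0.3,0,0,0,0,20,24,-0.3,0,0,0,0,20,24,-0.3,0,0,0,0,20,24,-0.3,0,0,0,0,20,24,-0.3,0,0,0,0,20,24,-0.2,0,0,0,0,20,22,-0.3,0,0,0,0,20,0,0,0,0,0,0]}}

```text
t: 3.5
tcp_pos: [0.498, 0.2864, 0.0088]
tool_rot: [-0.114, 0.7, 0.113, 0.696]
force: [-1.2, -0.7, 0.1]
finger_gap: 0.23
```

Run:
```python
from plan import *
from station import manip,viewer
s=manip.sense();print(s['t'],s['tcp_pos'],s['force'])
for n in ('top','side'):
    d=viewer.snapshot(n);pickle.dump(d,open(f'{n}2.pkl','wb'))
    o=ortho(d,.42,.62,.13,.38,.022 if n=='side' else .022,.5)
    cv2.imwrite(f'pics/{n}2.png',o)
```

```text
3.5 [0.49800787 0.28636867 0.00880083] [-1.23662928 -0.69273246  0.13954136]
```

View pics/side2.png

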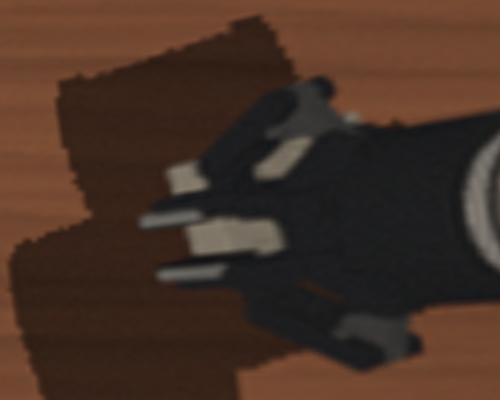

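View pics/top2.png

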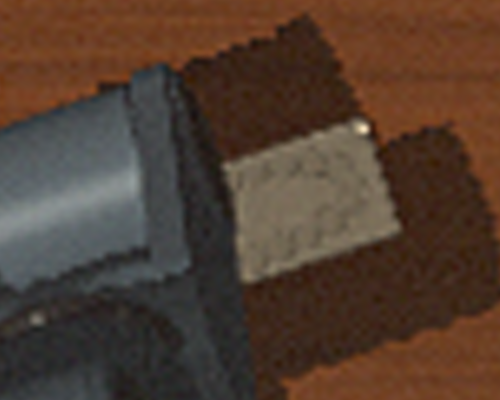

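```bash
cat > st.py <<'E'
from plan import *
from station import manip,viewer
s=manip.sense();R=Rn.from_quat(s['tool_rot']).as_matrix()
print('t',round(s['t'],2),'tcp',(s['tcp_pos']*1000).round(1),'yaw',np.degrees(np.arctan2(R[1,2],R[0,2])).round(2),'xaxis',R[:,0].round(4),'zz',R[2,2].round(4),'qdmax',abs(s['qd']).max().round(4),'F',s['force'].round(2),'T',s['ft_torque'].round(2))
E
python3 st.py
```

```text
t 3.6 tcp [500.  287.7  11.4] yaw 18.56 xaxis [-1.1e-03 -5.0e-04 -1.0e+00] zz -0.0012 qdmax 0.0283 F [0.67 0.34 0.7 ] T [-0.03  0.01  0.02]
```

Call:
{"method": "move_arm", "body": {"deltas": [20,0,0,0,0,0,0,20,0,0,0,0,0,0]}}

```text
t: 3.8
tcp_pos: [0.5009, 0.289, 0.0127]
tool_rot: [-0.114, 0.697, 0.115, 0.699]
force: [-0.4, -0.4, 0.7]
finger_gap: 0.234
```

```bash
python3 st.py
```

```text
t 3.8 tcp [500.9 289.   12.7] yaw 18.64 xaxis [ 2.4e-03  8.0e-04 -1.0e+00] zz 0.0025 qdmax 0.0045 F [-0.44 -0.44  0.67] T [-0.   -0.    0.02]
```

Call:
{"method": "move_arm", "body": {"deltas": [20,0,0,0,0,0,0]}}

```text
t: 3.9
tcp_pos: [0.5005, 0.2892, 0.0125]
tool_rot: [-0.115, 0.697, 0.115, 0.698]
force: [-0.2, -0.5, 0.6]
finger_gap: 0.233
```

```bash
python3 st.py
```

```text
t 3.9 tcp [500.5 289.2  12.5] yaw 18.67 xaxis [ 1.9e-03  6.0e-04 -1.0e+00] zz 0.002 qdmax 0.0083 F [-0.25 -0.53  0.62] T [ 0.01 -0.02 -0.01]
```

```bash
cat > path.py <<'E'
from plan import *
G=np.array([.550,.0345]); ga=.067
gx=np.array([np.cos(ga),np.sin(ga)]); gy=np.array([-np.sin(ga),np.cos(ga)])
def g2w(a): return G+a[0]*gx+a[1]*gy
def w2g(p): return np.array([(np.asarray(p)-G)@gx,(np.asarray(p)-G)@gy])
def tool(c,h,off,z):  # c model centre in guard coords, h heading rel: moving dir = (sin h,-cos h); model y axis = (-sin h, cos h)
    y=np.array([-np.sin(h),np.cos(h)]); p=g2w(np.asarray(c)+off*y)
    return (*p,z,np.degrees(ga+h))
def arc(c,h0,h1,R,step):
    """moving along heading, heading changing from h0 to h1 with radius R"""
    n=max(1,round(abs(h1-h0)*R/step)); out=[]; c=np.array(c,float)
    for k in range(n):
        hm=h0+(h1-h0)*(k+.5)/n; c=c+abs(h1-h0)*R/n*np.array([np.sin(hm),-np.cos(hm)]); out.append((c.copy(),h0+(h1-h0)*(k+1)/n))
    return out
E
python3 - <<'E'
from path import *
c=w2g((.5214,.2298)); h=np.radians(19)-ga; print(c,h, w2g((.538,-.155)))
R=-c[0]/(1-np.cos(h))
rows=[tool(c,h,.059,.0075),tool(c,h,.055,.0075),tool(c,h,.053,.0075)]
a=arc(c,h,0,R,.005); print(R,len(a),a[-1])
rows+=[tool(p,q,.053,.0075) for p,q in a]
plan(rows,20,pose=(.5005,.2892,.0125,18.67))
E
```

```text
[-0.01546052  0.19677658] 0.2646125578789226 [-0.02466008 -0.18827143]
0.44418996488231716 24 (array([7.83091994e-08, 8.06046219e-02]), np.float64(0.0))
[20,5,-4,0.4,-0.3,0,0,
 20,0,-4,0,-0,0,0,
 20,0,-2,0,-0,0,0,
 20,0,-4.9,0.6,0.6,0,0,
 20,0,-4.9,0.6,0.6,0,0,
 20,0,-4.9,0.5,0.7,0,0,
 20,0,-4.9,0.6,0.6,0,0,
 20,0,-4.9,0.5,0.6,0,0,
 20,0,-4.9,0.6,0.7,0,0,
 20,0,-4.9,0.6,0.6,0,0]
[20,0,-4.9,0.5,0.6,0,0,
 20,0,-4.9,0.6,0.7,0,0,
 20,0,-4.9,0.5,0.6,0,0,
 20,0,-4.9,0.6,0.6,0,0,
 20,0,-4.9,0.5,0.7,0,0,
 20,0,-4.9,0.6,0.6,0,0,
 20,0,-4.9,0.6,0.6,0,0,
 20,0,-4.9,0.5,0.6,0,0,
 20,0,-4.9,0.6,0.7,0,0,
 20,0,-4.9,0.5,0.6,0,0]
[20,0,-4.9,0.6,0.6,0,0,
 20,0,-4.9,0.5,0.7,0,0,
 20,0,-4.9,0.6,0.6,0,0,
 20,0,-4.9,0.6,0.6,0,0,
 20,0,-4.9,0.5,0.7,0,0,
 20,0,-4.9,0.6,0.6,0,0,
 20,0,-4.9,0.5,0.6,0,0]
end [0.541  0.1678 0.0075] 3.87
```

Call:
{"method": "move_arm", "body": {"deltas": [20,5,-3,0.4,-0.3,0,0,20,0,-3,0,0,0,0,20,0,-2,0,0,0,0,20,0,-2,0,0,0,0,20,0,0,0,0,0,0,20,0,0,0,0,0,0,20,0,0,0,0,0,0]}}

```text
t: 4.6
tcp_pos: [0.5035, 0.2797, 0.0063]
tool_rot: [-0.117, 0.697, 0.117, 0.697]
force: [0.2, -0.2, 0.5]
finger_gap: 0.231
```

```bash
python3 st.py
python3 - <<'E'
from h import *
from station import viewer
o=[]
for n in ('top','side'):
    d=viewer.snapshot(n);pickle.dump(d,open(f'{n}3.pkl','wb'))
    o.append(cv2.resize(ortho(d,.42,.62,.13,.33,.022,.5),(400,400)))
cv2.imwrite('pics/b3.png',np.hstack(o))
E
```

```text
t 4.6 tcp [503.5 279.7   6.3] yaw 18.97 xaxis [ 1.e-04  0.e+00 -1.e+00] zz 0.0001 qdmax 0.0018 F [ 0.25 -0.22  0.54] T [0.02 0.03 0.01]
```

View pics/b3.png

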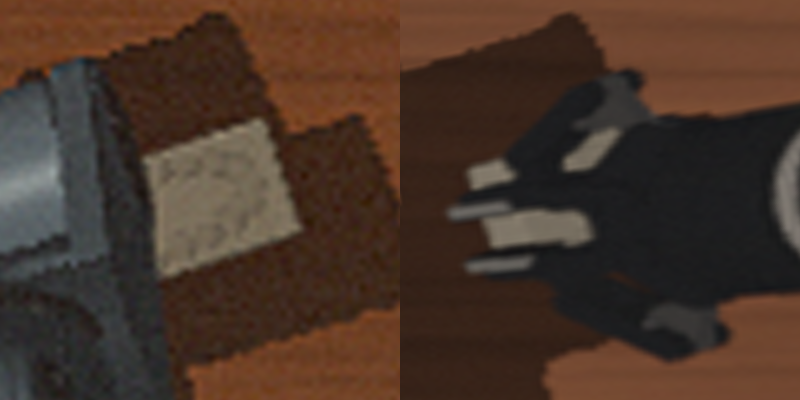

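Call:
{"method": "move_arm", "body": {"deltas": [20,0,-3,0.3,0,0,0,20,0,-4.9,0.6,0.6,0,0,20,0,-4.9,0.6,0.6,0,0,20,0,-4.9,0.5,0.7,0,0,20,0,-4.9,0.6,0.6,0,0,20,0,-4.9,0.5,0.6,0,0,20,0,-4.9,0.6,0.7,0,0,20,0,-4.9,0.6,0.6,0,0]}}

```text
t: 5.5
tcp_pos: [0.5189, 0.2449, 0.0063]
tool_rot: [-0.089, 0.701, 0.089, 0.701]
force: [-1.5, 1.7, 0.8]
finger_gap: 0.234
```

```bash
python3 st.py
python3 - <<'E'
from h import *
from station import viewer
o=[]
for n in ('top','side'):
    d=viewer.snapshot(n);pickle.dump(d,open(f'{n}4.pkl','wb'))
    o.append(cv2.resize(ortho(d,.42,.62,.09,.29,.022,.5),(400,400)))
cv2.imwrite('pics/b4.png',np.hstack(o))
E
```

```text
t 5.5 tcp [518.9 244.9   6.3] yaw 14.51 xaxis [ 1.e-04  1.e-04 -1.e+00] zz 0.0001 qdmax 0.0866 F [-1.52  1.75  0.83] T [ 0.26  0.08 -0.02]
```

View pics/b4.png

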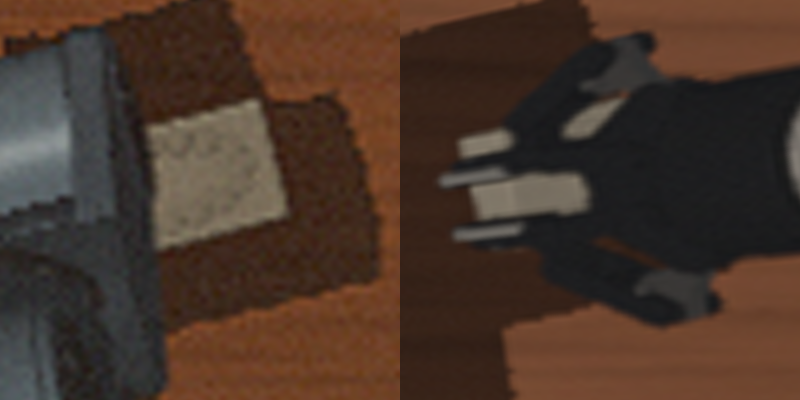

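Front corners at (258,98) and (288,213) give a yaw of 14.6°, against a tool yaw of 14.5°. The block is following flush. Continuing.

Call:
{"method": "move_arm", "body": {"deltas": [20,0,-4.9,0.5,0.6,0,0,20,0,-4.9,0.5,0.7,0,0,20,0,-4.9,0.5,0.6,0,0,20,0,-4.9,0.5,0.6,0,0,20,0,-4.9,0.5,0.7,0,0,20,0,-4.9,0.6,0.6,0,0,20,0,-4.9,0.6,0.6,0,0,20,0,-4.9,0.5,0.6,0,0]}}

```text
t: 6.4
tcp_pos: [0.5313, 0.2075, 0.0063]
tool_rot: [-0.059, 0.705, 0.059, 0.705]
force: [-0.6, 0.8, 0.6]
finger_gap: 0.232
```

Call:
{"method": "move_arm", "body": {"deltas": [20,0,-4.9,0.5,0.7,0,0,20,0,-4.9,0.5,0.6,0,0,20,0,-4.9,0.6,0.6,0,0,20,0,-4.9,0.5,0.7,0,0,20,0,-4.9,0.6,0.6,0,0,20,0,-4.9,0.5,0.6,0,0,20,0,0,0,0,0,0,20,0,0,0,0,0,0]}}

```text
t: 7.2
tcp_pos: [0.5385, 0.1788, 0.0063]
tool_rot: [-0.036, 0.706, 0.035, 0.706]
force: [-0.3, 0.3, 0.1]
finger_gap: 0.235
```

```bash
python3 st.py
python3 - <<'E'
from h import *
from station import viewer
for n in ('top','side'):
    d=viewer.snapshot(n);pickle.dump(d,open(f'{n}5.pkl','wb'))
    cv2.imwrite(f'pics/{n}5.png',ortho(d,.48,.62,0,.20,.022,.25))
E
```

```text
t 7.2 tcp [538.5 178.8   6.3] yaw 5.76 xaxis [-1.e-04 -4.e-04 -1.e+00] zz -0.0001 qdmax 0.0051 F [-0.27  0.28  0.06] T [-0.04  0.01 -0.04]
```

View pics/top5.png

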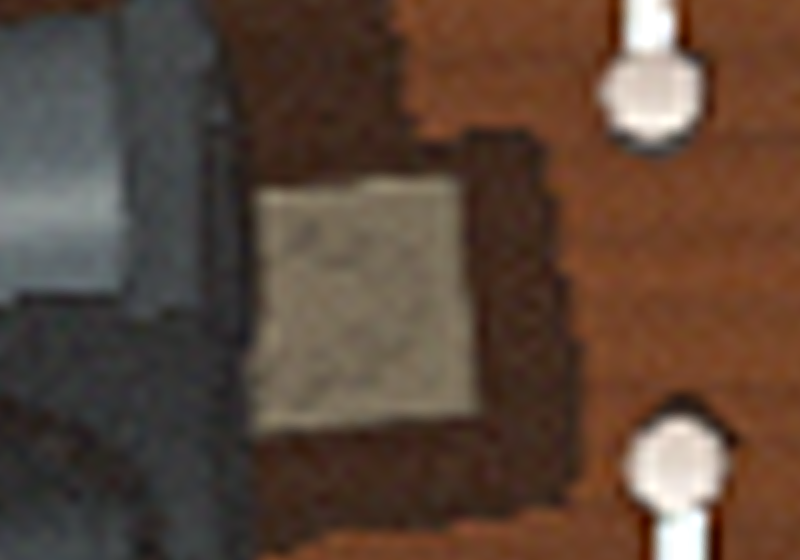

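View pics/side5.png

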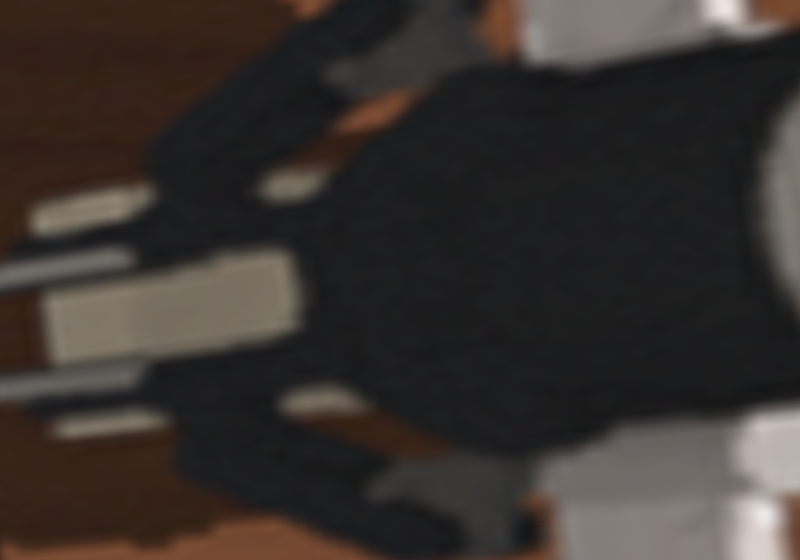

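```bash
cat > fit.py <<'E'
import sys
from path import *
def edge(o,mm,x1,y1,p0,dirv,nrm,L0,L1,search=.006):
    """subpixel edge along line p0+s*dirv, search along nrm; returns pts (world)"""
    g=cv2.GaussianBlur(cv2.cvtColor(o,cv2.COLOR_BGR2GRAY).astype(np.float32),(0,0),3)
    pts=[];ss=np.linspace(L0,L1,25); tt=np.arange(-search,search,.0002)
    for s in ss:
        P=p0+s*dirv+tt[:,None]*nrm
        v=cv2.remap(g,((y1-P[:,1])*1000/mm-.5).astype(np.float32)[None],((x1-P[:,0])*1000/mm-.5).astype(np.float32)[None],cv2.INTER_LINEAR)[0]
        dv=-np.diff(v); dv[dv<0]=0; k=dv.argmax()
        if dv[k]<0.3: continue
        w=slice(max(0,k-6),k+7); pts.append(p0+s*dirv+nrm*((tt[w][:len(dv[w])]*dv[w]).sum()/dv[w].sum()))
    return np.array(pts)
def fitmodel(d,c,yawdeg,back=0.0,it=3):
    """top image; c approx centre (world), yaw of model x axis; uses front edge and sides in front of 'back' (m along -y of centre)"""
    mm=.25
    for _ in range(it):
        a=np.radians(yawdeg); ex=np.array([np.cos(a),np.sin(a)]); ey=np.array([-np.sin(a),np.cos(a)])
        c=np.asarray(c,float); x1=c[0]+.08;y1=c[1]+.08
        o=ortho(d,c[0]-.08,x1,c[1]-.08,y1,.022,mm)
        f=edge(o,mm,x1,y1,c-.042*ey,ex,-ey,-.024,.024)
        l=edge(o,mm,x1,y1,c+.03*ex,-ey,ex,-back,.036)
        r=edge(o,mm,x1,y1,c-.03*ex,-ey,-ex,-back,.036)
        from scipy.optimize import least_squares
        def res(q):
            a=q[2];ex=np.array([np.cos(a),np.sin(a)]); ey=np.array([-np.sin(a),np.cos(a)]);cc=q[:2]
            return np.r_[(f-cc)@ey+.042,(l-cc)@ex-.030-q[3],(r-cc)@ex+.030+q[3]]*1000
        q=least_squares(res,[*c,a,0],loss='soft_l1').x; c=q[:2];yawdeg=np.degrees(q[2])
    rr=res(q); print('n',len(f),len(l),len(r),'rms',np.sqrt((rr**2).mean()).round(2),'wid+',(q[3]*2000).round(2), 'front-only yaw',np.degrees(np.arctan(-np.polyfit(f@ex,f@ey,1)[0]*-1)+np.radians(yawdeg)).round(2))
    return c,yawdeg
Gt=np.array([.548,.0338]); gta=.068
def rel(c,yaw):
    e=np.array([np.cos(gta),np.sin(gta)]);n=np.array([-np.sin(gta),np.cos(gta)])
    return ((c-Gt)@e*1000).round(1),((c-Gt)@n*1000).round(1),round(yaw-np.degrees(gta),2)
E
python3 - <<'E'
from fit import *
d=pickle.load(open('top5.pkl','rb'))
c,y=fitmodel(d,(.544,.124),5,-.0); print(c,y,rel(c,y))
d=pickle.load(open('top0.pkl','rb'))
c,y=fitmodel(d,(.52,.228),19,.035); print(c,y,rel(c,y))
# posts: circle moments of bright at z=.045
o=ortho(d,.48,.62,-.02,.09,.045,.25); g=cv2.cvtColor(o,cv2.COLOR_BGR2GRAY)
for (x,y) in [(.5936,.037),(.5024,.0307)]:
    # radial edge fit
    c=np.array([x,y])
    from scipy.optimize import least_squares
    gb=cv2.GaussianBlur(g.astype(np.float32),(0,0),2); pts=[]
    for th in np.radians(np.arange(0,360,8)):
        u=np.array([np.cos(th),np.sin(th)]); r=np.arange(.006,.018,.0002);P=c+r[:,None]*u
        v=cv2.remap(gb,((.09-P[:,1])*4000-.5).astype(np.float32)[None],((.62-P[:,0])*4000-.5).astype(np.float32)[None],1)[0]
        k=(-np.diff(v)).argmax()
        if -np.diff(v)[k]>1: pts.append(c+u*r[k])
    pts=np.array(pts); q=least_squares(lambda q:np.hypot(*(pts-q[:2]).T)-q[2],[*c,.012],loss='soft_l1',f_scale=.0005).x; print(q)
E
```

```text
n 25 25 25 rms 0.48 wid+ -0.33 front-only yaw 5.46
[0.54265165 0.1251342 ] 5.724464515316839 (np.float64(0.9), np.float64(91.5), np.float64(1.83))
n 25 25 25 rms 0.79 wid+ -0.85 front-only yaw 18.09
[0.5193267  0.22910565] 18.932718279013557 (np.float64(-15.3), np.float64(196.8), np.float64(15.04))
[0.59468938 0.03677296 0.01182949]
[0.50185564 0.0307565  0.01135799]
```

Run:
```python
from path import *
c=(.0007,.0915);h=.033
a=arc(c,h,-.01,.020/.043,.005); c2=a[-1][0]
b=[(c2+k*.005*np.array([np.sin(-.01),-np.cos(-.01)]),-.01) for k in range(1,26)]
b=[x for x in b if x[0][1]>-.056]; print(b[-1])
plan([tool(p,q,.053,.0063) for p,q in a+b],20,pose=tool(c,h,.053,.0063))
```

```text
(array([-0.00032   , -0.05349098]), -0.01)
[20,0,-5,0.5,0.6,0,0,
 20,0,-5,0.6,0.6,0,0,
 20,0,-5,0.5,0.6,0,0,
 20,0,-5,0.6,0.7,0,0,
 20,0,-5,0,-0,0,0,
 20,0,-5,0,-0,0,0,
 20,0,-5,0,-0,0,0,
 20,0,-5,0,-0,0,0,
 20,0,-5,0,-0,0,0,
 20,0,-5,0,-0,0,0]
[20,0,-5,0,-0,0,0,
 20,0,-5,0,-0,0,0,
 20,0,-5,0,-0,0,0,
 20,0,-5,0,-0,0,0,
 20,0,-5,0,-0,0,0,
 20,0,-5,0,-0,0,0,
 20,0,-5,0,-0,0,0,
 20,0,-5,0,-0,0,0,
 20,0,-5,0,-0,0,0,
 20,0,-5,0,-0,0,0]
[20,0,-5,0,-0,0,0,
 20,0,-5,0,-0,0,0,
 20,0,-5,0,-0,0,0,
 20,0,-5,0,-0,0,0,
 20,0,-5,0,-0,0,0,
 20,0,-5,0,-0,0,0,
 20,0,-5,0,-0,0,0,
 20,0,-5,0,-0,0,0,
 20,0,-5,0,-0,0,0]
end [0.5502 0.034  0.0063] 3.23
```

Call:
{"method": "move_arm", "body": {"deltas": [20,0,-5,0.5,0.6,0,0,20,0,-5,0.6,0.6,0,0,20,0,-5,0.5,0.6,0,0,20,0,-5,0.6,0.7,0,0,20,0,-5,0,0,0,0,20,0,-5,0,0,0,0,20,0,0,0,0,0,0,20,0,0,0,0,0,0]}}

```text
t: 8.1
tcp_pos: [0.5429, 0.149, 0.0063]
tool_rot: [-0.02, 0.707, 0.02, 0.707]
force: [0.0, 0.4, 0.4]
finger_gap: 0.237
```

```bash
python3 st.py
python3 - <<'E'
from fit import *
from station import viewer
d=viewer.snapshot('top');pickle.dump(d,open('top6.pkl','wb'))
cv2.imwrite('pics/top6.png',ortho(d,.48,.62,-.04,.16,.022,.25))
c,y=fitmodel(d,(.5445,.097),3.5,-.0); print(c,y,rel(c,y))
E
```

```text
t 8.1 tcp [542.9 149.    6.3] yaw 3.26 xaxis [-0.e+00 -4.e-04 -1.e+00] zz -0.0 qdmax 0.0072 F [0.02 0.36 0.4 ] T [-0.03 -0.04 -0.03]
n 25 25 25 rms 0.48 wid+ -0.21 front-only yaw 3.44
[0.54500491 0.09516043] 2.755862646039213 (np.float64(1.2), np.float64(61.4), np.float64(-1.14))
```

View pics/top6.png

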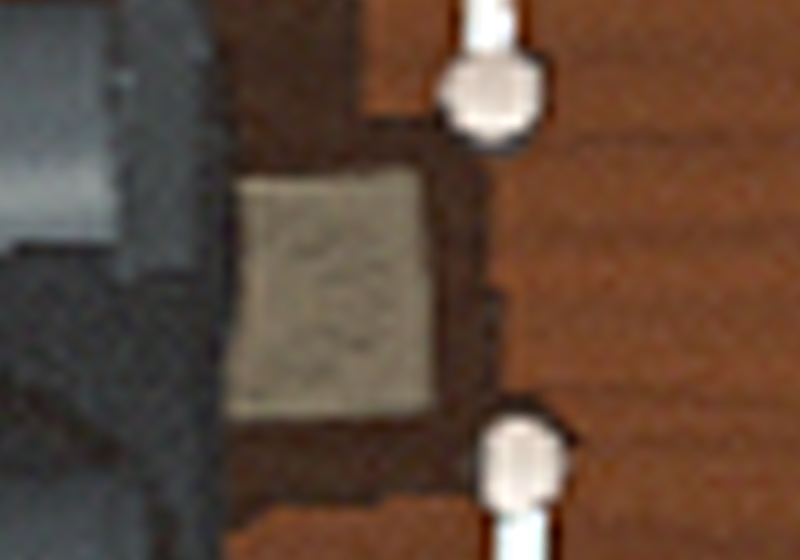

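Block: 1 mm off the gap's middle line, about −0.7° from straight, in front of the gap. Clearance ≥3 mm per side. Going in.

Call:
{"method": "move_arm", "body": {"deltas": [20,0,-5,0,0,0,0,20,0,-5,0,0,0,0,20,0,-5,0,0,0,0,20,0,-5,0,0,0,0,20,0,-5,0,0,0,0,20,0,-5,0,0,0,0,20,0,-5,0,0,0,0,20,0,-5,0,0,0,0,20,0,0,0,0,0,0]}}

```text
t: 9.05
tcp_pos: [0.5452, 0.1086, 0.0063]
tool_rot: [-0.02, 0.707, 0.02, 0.707]
force: [0.0, 0.3, -0.0]
finger_gap: 0.233
```

```bash
python3 st.py
python3 - <<'E'
from fit import *
from station import viewer
d=viewer.snapshot('top');pickle.dump(d,open('top7.pkl','wb'))
cv2.imwrite('pics/top7.png',ortho(d,.48,.62,-.08,.12,.022,.25))
c,y=fitmodel(d,(.546,.055),3,-.0); print(c,y,rel(c,y))
E
```

```text
t 9.05 tcp [545.2 108.6   6.3] yaw 3.24 xaxis [ 0.e+00 -5.e-04 -1.e+00] zz -0.0 qdmax 0.0071 F [ 0.03  0.31 -0.04] T [ 0.01 -0.    0.07]
n 25 23 25 rms 0.31 wid+ -0.8 front-only yaw 1.77
[0.54778986 0.055554  ] 1.475777518671382 (np.float64(1.3), np.float64(21.7), np.float64(-2.42))
```

View pics/top7.png

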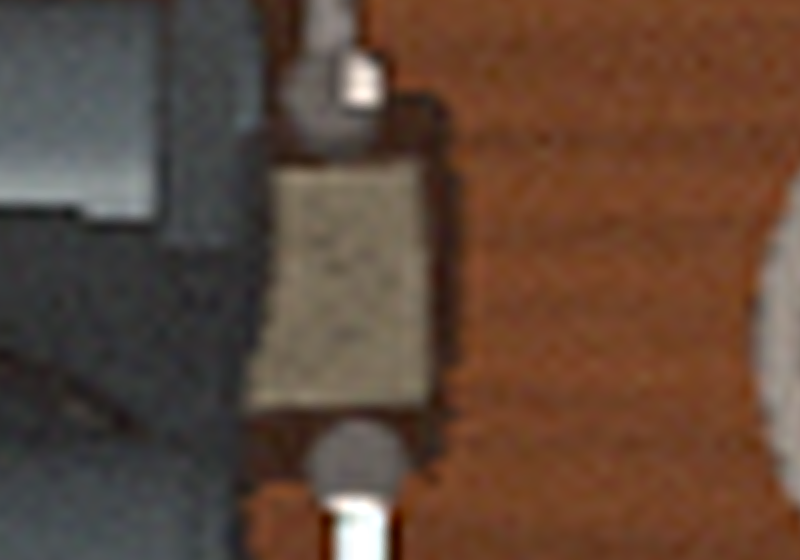

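Run:
```python
from fit import *
for n in ('top','side'):
    d=pickle.load(open(n+'5.pkl','rb')); print(n,-d['R'].T@d['t'])
d=pickle.load(open('top7.pkl','rb'))
for z in (.022,.045):
  for a,b in (((.548,.0338),.066),):
    o=ortho(d,.48,.62,-.02,.12,z,.2)
    # draw predicted posts and model outline
    for s in (46,-46):
        p=np.array(a)+[0.0003,0]+s/1000*np.array([np.cos(b),np.sin(b)])
        cv2.circle(o,(int((.12-p[1])*5000),int((.62-p[0])*5000)),60,(0,255,255),1)
    cv2.imwrite(f'pics/z{int(z*1000)}.png',o)
a=cv2.imread('pics/z22.png')[:, :400];b=cv2.imread('pics/z45.png');print(a.shape,b.shape)
cv2.imwrite('pics/z.png',np.hstack([cv2.imread('pics/z22.png')[100:640,200:600],b[100:640,200:600]]))
```

```text
top [0.399493   0.03090498 1.57682212]
side [0.44445063 0.82359684 0.66085428]
(700, 400, 3) (700, 700, 3)
```

View pics/z.png

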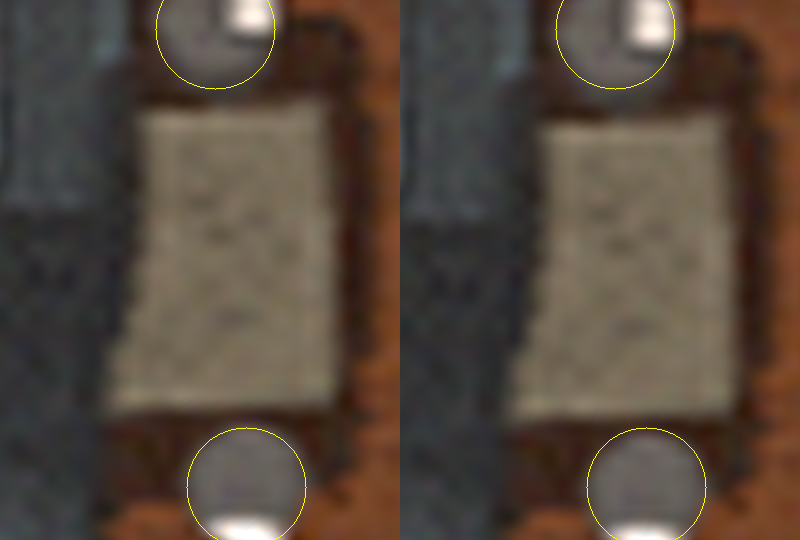

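Overlaying the posts shows about 3.4 mm and 4 mm free on the two sides, with yaw about 3°. It is centred, so I carry on through.

Call:
{"method": "move_arm", "body": {"deltas": [20,0,-5,0,0,0,0,20,0,-5,0,0,0,0,20,0,-5,0,0,0,0,20,0,-5,0,0,0,0,20,0,-5,0,0,0,0,20,0,-5,0,0,0,0,20,0,-5,0,0,0,0,20,0,0,0,0,0,0]}}

```text
t: 9.9
tcp_pos: [0.5473, 0.0737, 0.0063]
tool_rot: [-0.02, 0.707, 0.02, 0.707]
force: [0.2, -0.7, 0.1]
finger_gap: 0.237
```

```bash
python3 st.py
python3 - <<'E'
from fit import *
from station import viewer
d=viewer.snapshot('top');pickle.dump(d,open('top8.pkl','wb'))
o=ortho(d,.48,.62,-.12,.08,.022,.25)
for s in (46,-46):
    p=np.array([.5483,.0338])+s/1000*np.array([np.cos(.066),np.sin(.066)])
    cv2.circle(o,(int((.08-p[1])*4000),int((.62-p[0])*4000)),48,(0,255,255),1)
cv2.imwrite('pics/top8.png',o)
c,y=fitmodel(d,(.5495,.020),3,-.0); print(c,y,rel(c,y))
E
```

```text
t 9.9 tcp [547.3  73.7   6.3] yaw 3.24 xaxis [ 1.e-04 -5.e-04 -1.e+00] zz 0.0 qdmax 0.0106 F [ 0.2  -0.72  0.11] T [-0.   -0.01  0.  ]
n 25 18 25 rms 0.81 wid+ -0.61 front-only yaw 5.32
[0.54914238 0.02113621] 4.038677719739769 (np.float64(0.3), np.float64(-12.7), np.float64(0.14))
```

View pics/top8.png

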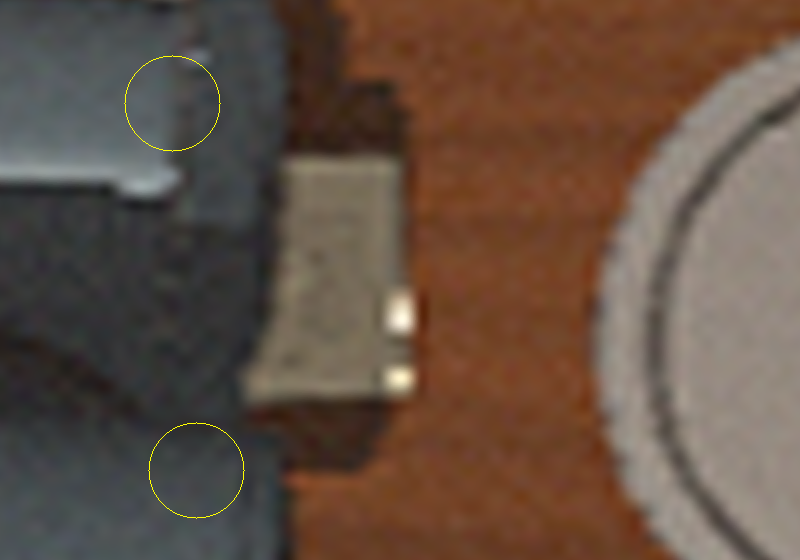

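Call:
{"method": "move_arm", "body": {"deltas": [20,0,-5,0,0,0,0,20,0,-5,0,0,0,0,20,0,-5,0,0,0,0,20,0,-5,0,0,0,0,20,0,-5,0,0,0,0,20,0,-5,0,0,0,0,20,0,-5,0,0,0,0,20,0,-5,0,0,0,0,20,0,-5,0,0,0,0,20,0,0,0,0,0,0]}}

```text
t: 10.95
tcp_pos: [0.5499, 0.0287, 0.0063]
tool_rot: [-0.02, 0.707, 0.02, 0.707]
force: [0.2, 0.4, -0.2]
finger_gap: 0.233
```

```bash
python3 st.py
python3 - <<'E'
from fit import *
from station import viewer
d=viewer.snapshot('top');pickle.dump(d,open('top9.pkl','wb'))
o=ortho(d,.48,.62,-.16,.04,.022,.25)
cv2.imwrite('pics/top9.png',o)
c,y=fitmodel(d,(.552,-.024),3.3,-.0); r=rel(c,y);print(c,y,r)
c=np.array(r[:2])/1000; h=np.radians(3.3)-.067
# arc from heading h to target
T=np.array([-.0247,-.1885]); v=T-c; L=np.linalg.norm(v); chord=np.arctan2(v[0],-v[1]); h1=2*chord-h
Rr=L/(2*np.sin(abs(h1-h)/2)); a=arc(c,h,h1,Rr,.005); print(h1,Rr,len(a),a[-1])
plan([tool(p,q,.053,.0063) for p,q in a],20,pose=tool(c,h,.053,.0063))
E
```

```text
t 10.95 tcp [549.9  28.7   6.3] yaw 3.24 xaxis [ 2.e-04 -6.e-04 -1.e+00] zz 0.0002 qdmax 0.0076 F [ 0.17  0.42 -0.23] T [-0.05  0.01  0.05]
n 25 17 24 rms 1.76 wid+ -1.12 front-only yaw 1.75
[ 0.55088999 -0.02416637] 3.828765421203993 (np.float64(-1.1), np.float64(-58.0), np.float64(-0.07))
-0.3484144187094429 0.3930676372535905 27 (array([-0.02470016, -0.18850086]), np.float64(-0.3484144187094429))
[20,0,-4.9,0.6,0.7,0,0,
 20,0,-5,0.7,0.7,0,0,
 20,0,-4.9,0.6,0.8,0,0,
 20,0,-5,0.6,0.7,0,0,
 20,0,-4.9,0.7,0.7,0,0,
 20,0,-4.9,0.6,0.7,0,0,
 20,0,-5,0.6,0.7,0,0,
 20,0,-4.9,0.7,0.8,0,0,
 20,0,-5,0.6,0.7,0,0,
 20,0,-4.9,0.6,0.7,0,0]
[20,0,-4.9,0.7,0.7,0,0,
 20,0,-5,0.6,0.7,0,0,
 20,0,-4.9,0.6,0.8,0,0,
 20,0,-4.9,0.7,0.7,0,0,
 20,0,-5,0.6,0.7,0,0,
 20,0,-4.9,0.7,0.7,0,0,
 20,0,-5,0.6,0.7,0,0,
 20,0,-4.9,0.6,0.7,0,0,
 20,0,-4.9,0.7,0.8,0,0,
 20,0,-5,0.6,0.7,0,0]
[20,0,-4.9,0.6,0.7,0,0,
 20,0,-5,0.7,0.7,0,0,
 20,0,-4.9,0.6,0.7,0,0,
 20,0,-4.9,0.6,0.8,0,0,
 20,0,-5,0.7,0.7,0,0,
 20,0,-4.9,0.6,0.7,0,0,
 20,0,-5,0.6,0.7,0,0]
end [ 0.5527 -0.1043  0.0063] -16.1
```

View pics/top9.png

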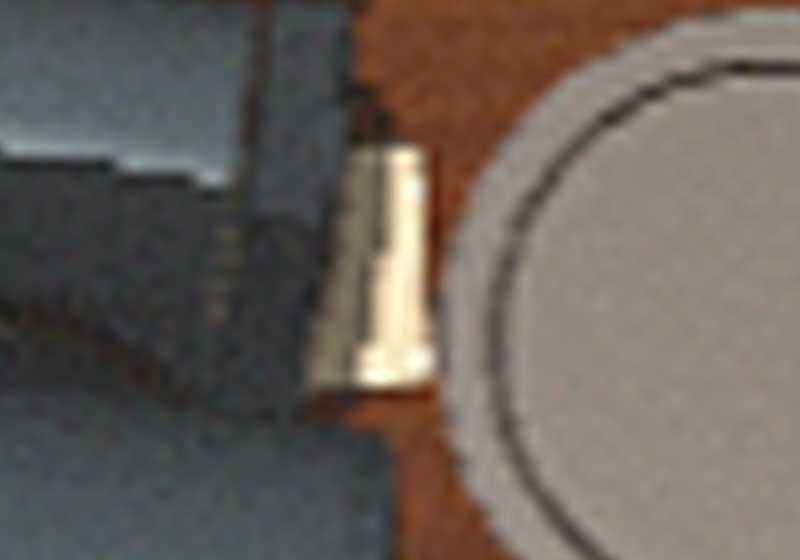

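Call:
{"method": "move_arm", "body": {"deltas": [20,0,-5,0.3,0.4,0,0,20,0,-5,0.6,0.7,0,0,20,0,-5,0.7,0.8,0,0,20,0,-5,0.6,0.7,0,0,20,0,-5,0.7,0.7,0,0,20,0,-5,0.6,0.7,0,0,20,0,-5,0.6,0.7,0,0,20,0,-5,0.7,0.8,0,0,20,0,-5,0.6,0.7,0,0,20,0,-5,0.6,0.7,0,0]}}

```text
t: 12.0
tcp_pos: [0.556, -0.0207, 0.0063]
tool_rot: [0.023, 0.707, -0.023, 0.707]
force: [-0.5, 1.4, 0.9]
finger_gap: 0.238
```

Call:
{"method": "move_arm", "body": {"deltas": [20,0,-5,0.7,0.7,0,0,20,0,-5,0.6,0.7,0,0,20,0,-5,0.6,0.8,0,0,20,0,-5,0.7,0.7,0,0,20,0,-5,0.6,0.7,0,0,20,0,-5,0.7,0.7,0,0,20,0,0,0,0,0,0,20,0,0,0,0,0,0]}}

```text
t: 12.8
tcp_pos: [0.5571, -0.051, 0.0064]
tool_rot: [0.049, 0.705, -0.049, 0.706]
force: [-0.6, -0.2, 0.2]
finger_gap: 0.235
```

```bash
python3 st.py
python3 - <<'E'
from fit import *
from station import viewer
o=[]
for n in ('top','side'):
    d=viewer.snapshot(n);pickle.dump(d,open(f'{n}10.pkl','wb'))
    o.append(ortho(d,.44,.64,-.25,-.05,.022,.5))
cv2.imwrite('pics/b10.png',np.hstack(o))
E
```

```text
t 12.8 tcp [557.1 -51.    6.4] yaw -7.94 xaxis [ 3.e-04 -4.e-04 -1.e+00] zz 0.0003 qdmax 0.0066 F [-0.57 -0.18  0.18] T [ 0.04 -0.04 -0.03]
```

View pics/b10.png

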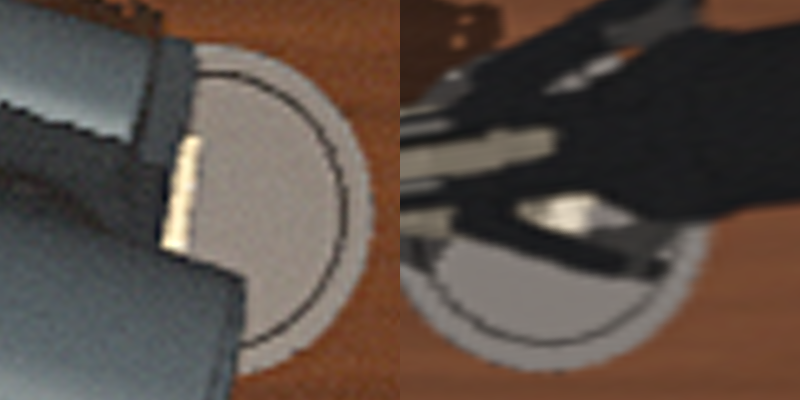

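Run:
```python
from path import *
c=w2g((.5498,-.1035)); h=np.radians(-7.94)-ga
T=w2g((.538,-.155)); v=T-c; L=np.linalg.norm(v); chord=np.arctan2(v[0],-v[1]); h1=2*chord-h
Rr=L/(2*np.sin(abs(h1-h)/2)); a=arc(c,h,h1,Rr,.005); print(h1,Rr,len(a),a[-1],T)
plan([tool(p,q,.053,.0063) for p,q in a],20,pose=tool(c,h,.053,.0063))
```

```text
-0.3788975459604679 0.30522287125561964 11 (array([-0.02466024, -0.18827195]), np.float64(-0.3788975459604679)) [-0.02466008 -0.18827143]
[20,0,-4.8,0.8,0.9,0,0,
 20,0,-4.8,0.8,0.9,0,0,
 20,0,-4.8,0.8,0.9,0,0,
 20,0,-4.9,0.8,0.9,0,0,
 20,0,-4.8,0.8,0.9,0,0,
 20,0,-4.8,0.8,0.9,0,0,
 20,0,-4.8,0.8,0.9,0,0,
 20,0,-4.8,0.8,0.9,0,0,
 20,0,-4.8,0.8,0.9,0,0,
 20,0,-4.9,0.8,0.9,0,0]
[20,0,-4.8,0.8,0.9,0,0]
end [ 0.5543 -0.1046  0.0063] -17.84
```

Call:
{"method": "move_arm", "body": {"deltas": [20,0,-4.8,0.8,0.9,0,0,20,0,-4.8,0.8,0.9,0,0,20,0,-4.8,0.8,0.9,0,0,20,0,-4.9,0.8,0.9,0,0,20,0,-4.8,0.8,0.9,0,0,20,0,-4.8,0.8,0.9,0,0,20,0,-4.8,0.8,0.9,0,0,20,0,-4.8,0.8,0.9,0,0,20,0,-4,0.8,0.9,0,0,20,0,-3,0.5,0.5,0,0]}}

```text
t: 13.9
tcp_pos: [0.5553, -0.097, 0.0063]
tool_rot: [0.102, 0.7, -0.102, 0.7]
force: [0.4, 2.1, -0.1]
finger_gap: 0.24
```

Call:
{"method": "move_arm", "body": {"deltas": [20,0,0,0,0,0,0,20,0,0,0,0,0,0,20,0,6,0,0,0,0,20,0,12,0,0,0,0,20,-15,5,0,0,0,0,20,-30,0,0,0,0,0,20,-30,0,0,0,0,0,20,-30,25,0,0,0,0,20,0,40,0,0,0,0,20,0,40,0,0,0,0]}}

```text
t: 14.9
tcp_pos: [0.5928, 0.0278, 0.113]
tool_rot: [0.102, 0.699, -0.102, 0.701]
force: [0.5, -0.2, -0.8]
finger_gap: 0.235
```

```bash
python3 st.py
python3 - <<'E'
from fit import *
from station import viewer
o=[]
for n in ('top','side'):
    d=viewer.snapshot(n);pickle.dump(d,open(f'{n}11.pkl','wb'))
    o.append(ortho(d,.44,.64,-.25,-.05,.022,.5))
cv2.imwrite('pics/b11.png',np.hstack(o))
E
```

```text
t 14.9 tcp [592.8  27.8 113. ] yaw -16.58 xaxis [ 3.1e-03 -4.0e-04 -1.0e+00] zz 0.003 qdmax 0.705 F [ 0.46 -0.19 -0.8 ] T [-0.05 -0.01 -0.  ]
```

View pics/b11.png

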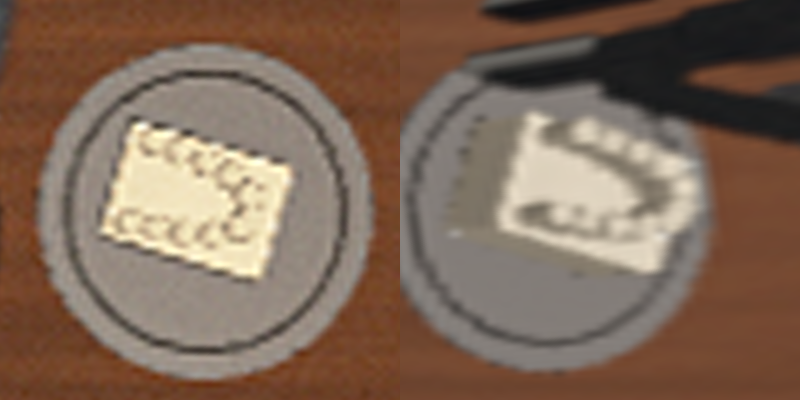

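Run:
```python
from fit import *
d=pickle.load(open('top11.pkl','rb'))
print(unproj(d,[[0,0]],0)[0][:2])
c,y=fitmodel(d,(.54,-.148),-16.6,.036); print(c,y)
# mat circle from outer edge at z=.001
from scipy.optimize import least_squares
m=np.array([.536,-.156]); 
o=ortho(d,.43,.65,-.26,-.04,.001,.25); g=cv2.GaussianBlur(cv2.cvtColor(o,cv2.COLOR_BGR2LAB)[:,:,1].astype(np.float32),(0,0),3); pts=[]
for th in np.radians(np.arange(0,360,6)):
    u=np.array([np.cos(th),np.sin(th)]); r=np.arange(.076,.094,.0002);P=m+r[:,None]*u
    v=cv2.remap(g,((-.04-P[:,1])*4000-.5).astype(np.float32)[None],((.65-P[:,0])*4000-.5).astype(np.float32)[None],1)[0]
    pts.append(m+u*r[abs(np.diff(v)).argmax()])
pts=np.array(pts); q=least_squares(lambda q:np.hypot(*(pts-q[:2]).T)-q[2],[*m,.085],loss='soft_l1',f_scale=.001).x; print(q)
dd=c-q[:2]; a=np.radians(y); print('offset world mm',dd*1000,'along model x',dd@[np.cos(a),np.sin(a)]*1000,'model y',dd@[-np.sin(a),np.cos(a)]*1000)
```

```text
[1.31102389 0.99997747]
n 25 25 25 rms 0.75 wid+ -1.83 front-only yaw -16.83
[ 0.53954803 -0.14791422] -16.65967913483701
[ 0.53583847 -0.15514165  0.08542029]
offset world mm [3.70956348 7.22743183] along model x 1.4818462279827158 model y 7.987538031133261
```

8 mm short of the mat's middle, with 1.5 mm sideways error. Going back for a small last push.

Call:
{"method": "move_arm", "body": {"deltas": [20,0,-40,0,0,0,0,20,0,-40,0,0,0,0,20,30,-25,0,0,0,0,20,30,0,0,0,0,0,20,30,0,0,0,0,0,20,15,-3,0,0,0,0,20,0,0,0,0,0,0,20,0,-6,0,0,0,0,20,0,-6,0,0,0,0,20,0,-4,0,0,0,0]}}

```text
t: 16.0
tcp_pos: [0.5573, -0.0936, 0.0077]
tool_rot: [0.101, 0.699, -0.102, 0.701]
force: [0.1, -0.2, 0.8]
finger_gap: 0.233
```

```bash
python3 st.py
```

```text
t 16.0 tcp [557.3 -93.6   7.7] yaw -16.53 xaxis [ 0.0026 -0.0011 -1.    ] zz 0.0028 qdmax 0.0719 F [ 0.09 -0.2   0.79] T [-0.04  0.01  0.04]
```

Call:
{"method": "move_arm", "body": {"deltas": [20,0,-3,0,0,0,0,20,0,-3,0,0,0,0,20,0,-3,0,0,0,0,20,0,-3,0,0,0,0,20,0,0,0,0,0,0,20,0,0,0,0,0,0]}}

```text
t: 16.6
tcp_pos: [0.5531, -0.1043, 0.0063]
tool_rot: [0.102, 0.7, -0.102, 0.7]
force: [0.6, 3.3, 2.7]
finger_gap: 0.235
```

Call:
{"method": "move_arm", "body": {"deltas": [20,0,6,0,0,0,0,20,0,12,0,0,0,0,20,-15,5,0,0,0,0,20,-30,0,0,0,0,0,20,-30,0,0,0,0,0,20,-30,25,0,0,0,0,20,0,40,0,0,0,0,20,0,40,0,0,0,0,20,0,0,0,0,0,0]}}

```text
t: 17.5
tcp_pos: [0.5899, 0.0234, 0.1115]
tool_rot: [0.1, 0.7, -0.099, 0.7]
force: [0.4, -0.1, 0.4]
finger_gap: 0.236
```

```bash
python3 st.py
python3 - <<'E'
from fit import *
from station import viewer
o=[]
for n in ('top','side'):
    d=viewer.snapshot(n);pickle.dump(d,open(f'{n}12.pkl','wb'))
    o.append(ortho(d,.44,.64,-.25,-.05,.022,.5))
cv2.imwrite('pics/b12.png',np.hstack(o))
d=pickle.load(open('top12.pkl','rb'))
c,y=fitmodel(d,(.538,-.155),-16.6,.036); print(c,y,(c-[.5358,-.1551])*1000)
E
```

```text
t 17.5 tcp [589.9  23.4 111.5] yaw -16.21 xaxis [ 9.e-04  8.e-04 -1.e+00] zz 0.0006 qdmax 0.0667 F [ 0.37 -0.06  0.43] T [-0.09  0.01 -0.04]
n 25 25 25 rms 0.75 wid+ -1.98 front-only yaw -16.98
[ 0.5374195  -0.15456663] -16.38476132052395 [1.61950329 0.53336514]
```

View pics/b12.png

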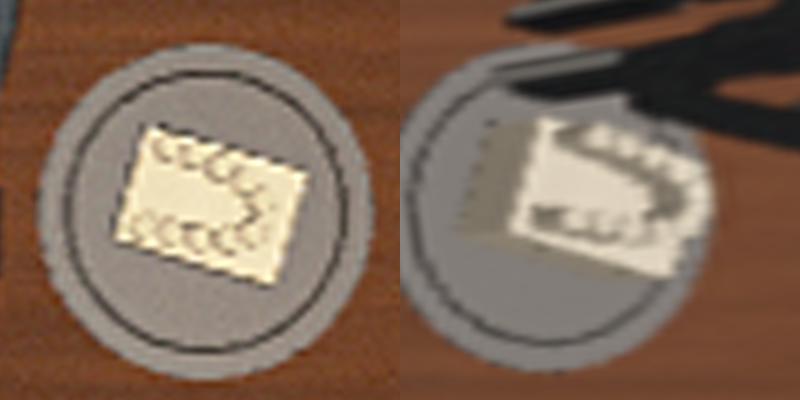

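The model stands 1.7 mm from the mat's middle, wholly on it. Next, triangulating the button top.

Run:
```python
from fit import *
t=pickle.load(open('top12.pkl','rb'));s=pickle.load(open('side12.pkl','rb'))
def cr(d,z):
    p=proj(d,[(.43,-.39,z)])[0].astype(int); print(p)
    im=d['image'][p[1]-20:p[1]+20,p[0]-20:p[0]+20,::-1]; return p,cv2.resize(im,(400,400),interpolation=cv2.INTER_CUBIC)
a=cr(t,.04);b=cr(s,.04)
cv2.imwrite('pics/btn.png',np.hstack([a[1],b[1]]))
P=cloud(t); p=a[0]; sub=P[p[1]-14:p[1]+14,p[0]-14:p[0]+14].reshape(-1,3)
print(np.histogram(sub[:,2],bins=np.arange(-.005,.08,.005)))
top=sub[sub[:,2]>.044]; print(len(top),np.median(top,0),top.min(0),top.max(0))
```

```text
[387 228]
[306 136]
(array([158, 152,  29,   7,  10,  36, 112,  87,  40,  39,  36,  31,   6,
         0,   0,   0]), array([-0.005,  0.   ,  0.005,  0.01 ,  0.015,  0.02 ,  0.025,  0.03 ,
        0.035,  0.04 ,  0.045,  0.05 ,  0.055,  0.06 ,  0.065,  0.07 ,
        0.075]))
79 [ 0.42648287 -0.39036454  0.04967404] [ 0.40737018 -0.40898585  0.04406274] [ 0.4427472  -0.37219308  0.05725471]
```

View pics/btn.png

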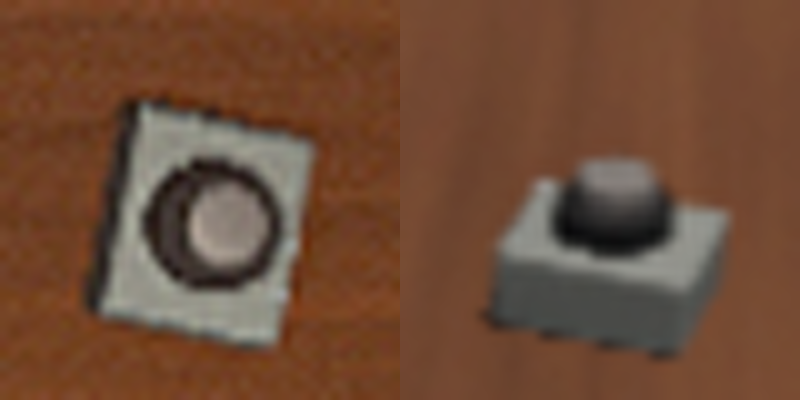

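Run:
```python
from fit import *
t=pickle.load(open('top12.pkl','rb'));s=pickle.load(open('side12.pkl','rb'))
for z in np.arange(.036,.061,.004): print(round(z,3),unproj(t,[[389.65,229.95]],z)[0][:2].round(4),unproj(s,[[307.05,133.05]],z)[0][:2].round(4))
# box top corners in top pic
c=np.array([[138,103],[315,147],[278,347],[103,312]]);uv=(c+.5)/10-.5+[367,208]
w=unproj(t,uv,.03);print(w.round(4),w.mean(0)); print(np.linalg.norm(w-np.roll(w,1,0),axis=1))
```

```text
0.036 [ 0.4268 -0.3971] [ 0.4303 -0.4212]
0.04 [ 0.4267 -0.396 ] [ 0.4303 -0.4132]
0.044 [ 0.4267 -0.3949] [ 0.4304 -0.4053]
0.048 [ 0.4266 -0.3938] [ 0.4305 -0.3973]
0.052 [ 0.4265 -0.3927] [ 0.4306 -0.3893]
0.056 [ 0.4265 -0.3916] [ 0.4307 -0.3814]
0.06 [ 0.4264 -0.3904] [ 0.4308 -0.3734]
[[ 0.4672 -0.369   0.03  ]
 [ 0.4515 -0.428   0.03  ]
 [ 0.3864 -0.4131  0.03  ]
 [ 0.3992 -0.355   0.03  ]] [ 0.42607011 -0.39130313  0.03      ]
[0.06943192 0.06102556 0.06684944 0.05956115]
```

Run:
```python
from plan import *
from station import manip
s=manip.sense();p=s['tcp_pos'];y=-16.4
plan(lin((*p,y),(.4285,-.393,.11,y),11)+lin((.4285,-.393,.11,y),(.4285,-.393,.06,y),3),0,pose=(*p,y))
```

```text
[0,0.1,-40.1,-3.4,-0,0,0,
 0,0.1,-40.2,-3.4,-0,0,0,
 0,0,-40.1,-3.4,-0,0,0,
 0,0.1,-40.1,-3.3,-0,0,0,
 0,0.1,-40.1,-3.4,-0,0,0,
 0,0.1,-40.2,-3.4,-0,0,0,
 0,0.1,-40.1,-3.4,-0,0,0,
 0,0,-40.1,-3.4,-0,0,0,
 0,0.1,-40.1,-3.4,-0,0,0,
 0,0.1,-40.2,-3.4,-0,0,0]
[0,0.1,-40.1,-3.3,-0,0,0,
 0,16.6,0,0,-0,0,0,
 0,16.7,0,0,-0,0,0,
 0,16.7,0,0,-0,0,0]
end [ 0.4285 -0.393   0.06  ] -16.4
```

Call:
{"method": "move_arm", "body": {"deltas": [0,-15,-40,-3.4,0,0,0,0,-15,-40,-3.4,0,0,0,0,0,-40,-3.4,0,0,0,0,0,-40,-3.4,0,0,0,0,0,-40,-3.4,0,0,0,0,0,-40,-3.4,0,0,0,0,0,-40,-3.4,0,0,0,0,0,-40,-3.4,0,0,0,0,0,-40,-3.4,0,0,0,0,0,-40,-3.4,0,0,0]}}

```text
t: 18.6
tcp_pos: [0.4407, -0.3573, 0.1408]
tool_rot: [0.103, 0.7, -0.102, 0.699]
force: [1.3, -0.2, -0.2]
finger_gap: 0.0
```

Call:
{"method": "move_arm", "body": {"deltas": [0,0,-41,-3.4,0,0,0,0,15,0,0,0,0,0,0,15,0,0,0,0,0,0,16,0,0,0,0,0,0,12,0,0,0,0,0,0,0,0,0,0,0,0,0,0,0,0,0,0,0,0,0,0,0,0,0,0]}}

```text
t: 19.4
tcp_pos: [0.4283, -0.3941, 0.084]
tool_rot: [0.101, 0.699, -0.102, 0.7]
force: [-0.3, -1.2, -0.1]
finger_gap: -0.003
```

```bash
python3 st.py
python3 - <<'E'
from h import *
from station import viewer,manip
print(manip.sense()['finger_gap'])
o=[]
for n in ('top','side'):
    d=viewer.snapshot(n);pickle.dump(d,open(f'{n}13.pkl','wb'))
    p=proj(d,[(.43,-.39,.06)])[0].astype(int)
    o.append(cv2.resize(d['image'][p[1]-30:p[1]+30,p[0]-30:p[0]+30,::-1],(400,400),interpolation=cv2.INTER_CUBIC))
cv2.imwrite('pics/b13.png',np.hstack(o))
E
```

```text
t 19.4 tcp [ 428.3 -394.1   84. ] yaw -16.53 xaxis [ 7.0e-04 -1.1e-03 -1.0e+00] zz 0.001 qdmax 0.0076 F [-0.25 -1.21 -0.14] T [-0.    0.03 -0.02]
-0.0032311418897739
```

View pics/b13.png

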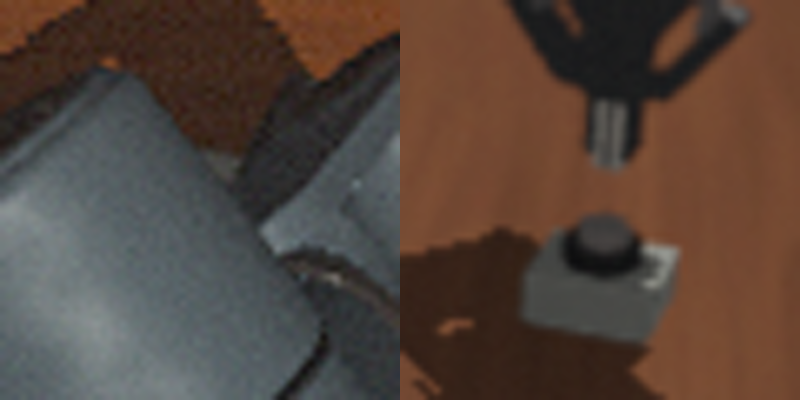

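Call:
{"method": "move_arm", "body": {"deltas": [0,10,0,0,0,0,0,0,10,0,0,0,0,0,0,8,0,0,0,0,0,0,0,0,0,0,0,0,0,0,0,0,0,0,0]}}

```text
t: 20.0
tcp_pos: [0.4279, -0.3933, 0.0547]
tool_rot: [0.102, 0.7, -0.101, 0.699]
force: [0.2, -0.2, 0.0]
finger_gap: -0.001
```

Call:
{"method": "move_arm", "body": {"deltas": [0,2,0,0,0,0,0,0,2,0,0,0,0,0,0,0,0,0,0,0,0]}}

```text
t: 20.3
tcp_pos: [0.4283, -0.3939, 0.0515]
tool_rot: [0.101, 0.7, -0.102, 0.7]
force: [0.1, -0.1, 0.8]
finger_gap: 0.001
```

Call:
{"method": "move_arm", "body": {"deltas": [0,2,0,0,0,0,0,0,0,0,0,0,0,0]}}

```text
t: 20.5
tcp_pos: [0.4283, -0.3939, 0.0496]
tool_rot: [0.101, 0.7, -0.102, 0.7]
force: [0.3, 0.1, 2.8]
finger_gap: 0.001
```

Call:
{"method": "move_arm", "body": {"deltas": [0,2,0,0,0,0,0,0,0,0,0,0,0,0]}}

```text
t: 20.7
tcp_pos: [0.4283, -0.3939, 0.0475]
tool_rot: [0.101, 0.7, -0.102, 0.7]
force: [0.1, 0.2, 3.8]
finger_gap: -0.001
```

Call:
{"method": "move_arm", "body": {"deltas": [0,2,0,0,0,0,0,0,0,0,0,0,0,0]}}

```text
t: 20.9
tcp_pos: [0.4283, -0.394, 0.0461]
tool_rot: [0.101, 0.699, -0.102, 0.7]
force: [-0.5, 0.4, 9.2]
finger_gap: 0.002
```

Call:
{"method": "move_arm", "body": {"deltas": [0,1,0,0,0,0,0,0,0,0,0,0,0,0]}}

```text
t: 21.1
tcp_pos: [0.4283, -0.394, 0.046]
tool_rot: [0.101, 0.699, -0.102, 0.7]
force: [-0.9, 1.4, 13.4]
finger_gap: -0.003
```

Call:
{"method": "move_arm", "body": {"deltas": [0,1,0,0,0,0,0,0,0,0,0,0,0,0]}}

```text
t: 21.3
tcp_pos: [0.4283, -0.394, 0.0458]
tool_rot: [0.101, 0.699, -0.102, 0.7]
force: [-2.8, 1.7, 20.4]
finger_gap: -0.004
```

It hit a hard stop at z = 0.046, where the force jumps to 20 N, so the button is fully down. Releasing.

Call:
{"method": "move_arm", "body": {"deltas": [0,-4,0,0,0,0,0,0,-10,0,0,0,0,0,0,-20,0,0,0,0,0,0,-30,0,0,0,0,0,0,-40,0,0,0,0,0,0,-40,0,0,0,0,0,0,0,0,0,0,0,0,0,0,0,0,0,0,0]}}

```text
t: 22.1
tcp_pos: [0.428, -0.3935, 0.188]
tool_rot: [0.101, 0.7, -0.102, 0.7]
force: [-0.4, 0.1, -0.8]
finger_gap: 0.003
```

```bash
python3 st.py
python3 - <<'E'
from fit import *
from station import viewer
for n in ('top','side'):
    d=viewer.snapshot(n);pickle.dump(d,open(f'{n}14.pkl','wb'))
    cv2.imwrite(f'pics/{n}14.png',cv2.resize(d['image'][:,:,::-1],(800,600),interpolation=cv2.INTER_CUBIC))
    e=pickle.load(open(f'{n}0.pkl','rb'))
d=pickle.load(open('top14.pkl','rb'))
c,y=fitmodel(d,(.5375,-.155),-16.5,.036); print(c,y,(c-[.5358,-.1551])*1000)
E
```

```text
t 22.1 tcp [ 428.  -393.5  188. ] yaw -16.53 xaxis [ 6.e-04 -8.e-04 -1.e+00] zz 0.0008 qdmax 0.0379 F [-0.35  0.06 -0.78] T [-0.04 -0.02 -0.07]
n 25 25 25 rms 0.57 wid+ -1.0 front-only yaw -17.07
[ 0.53711033 -0.15425456] -16.412059940196233 [1.31032575 0.84544241]
```

View pics/top14.png

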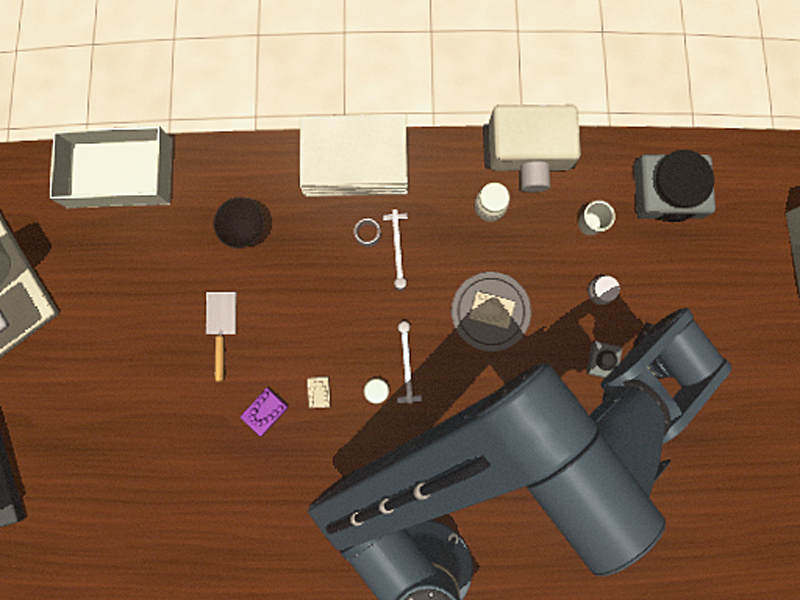

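View pics/side14.png

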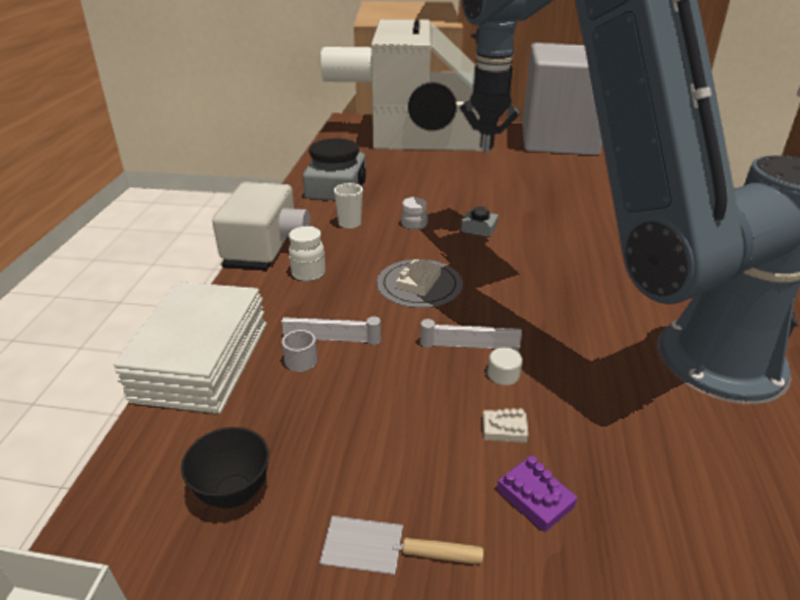

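The model is centred on the mat at (491,311) in the top picture. Everything else is at its starting pixels, the button is free and the robot touches nothing. Handing in.

```bash
python3 -c "
from station import job
print(job.sign_off())"
```

```text
the job is handed in; nothing more can be done
None
```

The job is done and handed in at about 22 s: the model stands on the drying mat and the button has been pressed and let go.

- **Pushing the model:** I pushed the larger cream model with two fingertips along a curve, straight through the gap, and onto the mat. Clearance in the gap was about 3 to 4 mm on each side. After a look I added one last 8 mm push. The highest force I read while pushing was about 4 N.
- **Button:** I pressed it with shut fingers after the model was in place. It met a hard stop at z = 0.046 m, with the force rising to 20 N, and then I lifted the tool to z = 0.188 m.
- **Last checks:** The model is about 1.6 mm from the mat's centre and wholly on it. The other things look to be at their starting places in both pictures, and nothing touches the robot.
- **Disagreements:** The two cameras differed by 3 to 4 mm in absolute position, so I used their average, or positions relative to the guard or mat within one camera. One yaw fit in the gap, 1.5° against the tool's 3.2°, was off because part of the block was hidden. An overlay read by eye gave about 3°.
- **Not measured:** I only estimated button travel from the tool, about 4.5 to 5 mm from first felt contact to the hard stop against the nominal 6 mm. That is within the uncertainty of where contact began.

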